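# Lay out the breakfast row in the farmhouse nook

## Robot

A 6-joint arm with a two-finger parallel gripper is mounted at the origin on the work surface. World frame = base frame: x ahead of the robot, y to its left, z up, the work surface at z = 0. Lengths are in m, angles in rad, forces in N, time in s.
With the tool pointing down it reaches from about 0.225 to 0.725 m from the base axis. Payload 3.1 kg.
Tool frame: the origin (TCP) lies midway between the tips of the shut fingers; the grasp point (between the pads) lies grip_depth behind it (grip_depth is the distance from the TCP to the grasp point, in m); z points along the fingers, y is the line along which they close (so a half turn about z gives the same grasp; the last joint's range is limited). The gripper opens to 85 mm and grips with 20 to 120 N. Pads are 22 mm wide; open, the fingers measure 114 mm over their backs; the gripper's body (76 mm by 85 mm) begins 54 mm behind the grasp point. The pads swing forward as they close: fully open they stand 13 mm farther back than shut.
Start: joints at [-1.277, 0.048, 0.099, 1.622, 0, 1.443], TCP at [0.215, -0.479, 0.231] pointing down, gripper open.
Joint ranges: [-2.91, 2.91], [-0.99, 1.94], [-1.21, 1.42], [-2.12, 2.29], [-1.49, 1.47], [-3.14, 3.14]. Speed limits (rad/s): [2.79, 2.79, 3.14, 3.14, 3.14, 3.14].

## Interface

Orientations are given as [roll, pitch, yaw] about the fixed x, y, z axes, in that order (R = Rz(yaw) Ry(pitch) Rx(roll)).
In Python, from bench import * gives the robot as it stands. The module is installed in compiled form; this text tells all that it offers.
- The arm moves only by the shell command python3 -m pendant 'ROWS' [OPENING] [FORCE]. ROWS is JSON, a list of rows, each an object of numbers: "dx", "dy", "dz": the shift along the tool's x, y, z in mm; "wx", "wy", "wz": the turn, a rotation vector about the tool's x, y, z in degrees. In form: [{"dx": .., "dy": .., "dz": .., "wx": .., "wy": .., "wz": ..}, ...]. A call has exactly 10 rows; each row shifts and turns the commanded pose from where the row before left it, along the tool's axes as they then stand; what a row does not reach is not made up. A row lasts 1/10 s, in which the tool goes at most 50 mm and 8.59 degrees, less where a joint would pass 70% of its speed; a pose out of reach is approached as far as the arm can. A call with a gripper value outside its range is refused whole. OPENING is the finger opening in mm, from 0 to 85.4, set as the call begins (- or left out, the last holds). The fingers move at their own pace and stop on an object; FORCE is the grip in N (left out, the last holds). Time passes only in rows, so rows that do not move let the fingers close, or fill a call up. It gives the time, the measured TCP pose, the force, the opening and the grip force at its end, in the units of the state.
- get_state(): the state, without advancing time (a new reading comes with each control period).
- capture(name): name is "scene" or "top" or "wrist"; returns a dict with "pixels" (420x560x3 uint8, blue, green, red), "depth" (420x560 float32, m along the optical axis (not along the pixel's ray), 0 where there is no reading), "fovy" (degrees; the focal length in pixels is half the picture's height over the tangent of half this angle, whatever the lens; pixels are square), "cx", "cy" (the principal point, pixels), "D" ([k1, k2, p1, p2, k3] as OpenCV has them; the pictures are not rectified), "extrinsics" (4x4, takes a point from camera to world coordinates); the wrist camera has in their place "mount" (4x4, takes a point from camera to tool coordinates, whose origin is the TCP and whose axes are the flange's). Camera axes: x right, y up, looking along -z (the intrinsics and any distortion apply to the point x, -y, -z); pixel columns grow to the right and rows downward; lengths in m; the calibration is good to about 2 mm. A picture is of the moment at which its call begins: read the wrist's pose just before it.
- hand_in(): hands the job in; it is judged then, once.
The state is a dict: "time": time; "joint_positions": joint angles; "joint_vel": joint speeds; "joint_efforts": joint torques, N m; "position": TCP position; "orientation": TCP orientation; "ft_force": force on the tool from outside, world axes, zero at the start; "moment": the same for the moment, N m; "width": opening from 0.0 (shut) to 1.0 (fully open); "finger_force": force on a finger pad.
Only numpy, scipy, OpenCV 4.12 (cv2) and the standard library are available. Lean on these libraries where they do the work, as an engineer would, in place of code of your own. Each camera call takes 0.05 s, during which the arm holds its last target. There are 200 camera calls.

## Task

Lay out the breakfast row: stand the yellow egg cup in the middle of the black coaster stack, the blue creamer in the middle of the round cork trivet with its spout pointing at the egg cup, and the sugar shaker on the table exactly midway between the two. Lay the teaspoon on the table, right way up, about 12 cm in front of the sugar shaker (on the robot's side of it), centred on the shaker and parallel to the row. Tip nothing over, and leave the red mug, the jam jar and the terracotta bowl where they are.

Things in the scene. Friction and masses are not known exactly. Their poses are not given: they have to be found in the camera images.
- coasters: Fixed stack of four black square plastic coasters, 90 x 90 mm, 24 mm tall, bears the egg cup. Origin: centre of its underside, on the table. Its y axis lies along the row, so the trivet's centre is always 260 mm away, on its +y or its -y side; its x axis points away from the robot (up to 0.15 rad aslant). It may be the left or the right end of the row.
- trivet: Fixed round cork trivet, diameter 110 mm, 8 mm thick, bears the creamer. Origin: centre of its underside, on the table. Its centre is 260 mm from the centre of the coasters. The row is the line between the two centres.
- eggcup_center (a point): Centre (half-way up, on the axis) of the loose yellow silicone egg cup: round, 50 mm across, 55 mm tall, its centre 27.5 mm above its underside; narrow waist 9 mm above the foot, nearly straight cup wall from 22 to 55 mm. z axis up. 35 to 70 g.
- shaker_center (a point): Centre (half-way up, on the axis) of the loose sugar shaker: clear glass body 54 mm across up to 58 mm high, domed stainless cap to 80 mm, white filling; the centre is 40 mm above its underside. z axis up. 150 to 310 g.
- creamer_center (a point): Centre (half-way up, on the axis of the round body) of the loose blue ceramic creamer with a dark navy handle: open round body 58 mm across (straight from 12 to 55 mm), 75 mm tall, the centre 37.5 mm above its underside. Its x axis points out through the spout (reaching 47 mm from the axis at the rim); the thin dark loop handle is opposite, reaching 56 mm along -x. z up. 150 to 310 g.
- spoon_mid (a point): Middle of the length of the loose stainless teaspoon, in its handle, 11 mm above the table when it lies right way up; 137 mm long. Its x axis runs along the handle to the bowl (32 mm across, centred 52 mm ahead, 9 mm tall). At the middle the arched handle is 9 mm wide and 6 mm thick, its underside 8 mm clear of the table. z up. About 35 g.
- mug: Bystander: red mug, 76 mm across with a side handle, 85 mm tall, origin at the centre of its underside. Not to be disturbed.
- jam: Bystander: amber glass jam jar with green lid, 62 mm across, 80 mm tall, origin at the centre of its underside. Not to be disturbed.
- bowl: Bystander: terracotta bowl, 120 mm across, 50 mm tall, origin at the centre of its underside. Not to be disturbed.
Not all that is in view belongs to the job. What is shaped like the part that bears shaker_center but purple is not meant. Of the things shaped like the part that bears spoon_mid, the bare steel one is meant.

How it is judged:
By the outcome, as a careful person would: the job done as asked, in the order asked, and still so for the second after the job is handed in, with the robot touching nothing.
It also fails if it takes over 120 s, if anything falls off the work surface, if the arm or the gripper's body presses on something with over 40 N, if the wrist force passes 120 N, or if a joint passes its speed limit or range.

## Working session

There is one attempt and no reset: what is moved stays moved. The work goes in short steps, Python scripts to look and compute and a shell command to move; the robot and the scene stay as the last step left them, time stands still between calls to the robot, and variables do not carry over. Pictures are saved under pics/ and viewed, at most 14 in all, crops included, and the job is handed in when it is done.

```bash
mkdir -p pics; cat > h.py <<'E'
from bench import *
import numpy as np, cv2, pickle
def K(c):
    f=210/np.tan(np.radians(c["fovy"])/2)
    return np.array([[f,0,c["cx"]],[0,f,c["cy"]],[0,0,1.]])
def rays(c,uv):
    p=cv2.undistortPoints(np.array(uv,float).reshape(-1,1,2),K(c),np.array(c["D"],float)).reshape(-1,2)
    return np.c_[p[:,0],-p[:,1],-np.ones(len(p))]
def pts(c,T,uv,d=None,z=None):
    T=np.array(T);r=rays(c,uv)
    if z is None: return (r*np.array(d)[:,None])@T[:3,:3].T+T[:3,3]
    w=r@T[:3,:3].T; return T[:3,3]+w*((z-T[2,3])/w[:,2])[:,None]
def cloud(c,T):
    v,u=np.nonzero(c["depth"]>0)
    P=np.full(c["depth"].shape+(3,),np.nan)
    P[v,u]=pts(c,T,np.c_[u,v],d=c["depth"][v,u]); return P
E
python3 - <<'E'
from h import *
s=get_state();print(s)
for n in("top","scene"):
    c=capture(n);pickle.dump(c,open(n+".pkl","wb"));cv2.imwrite(f"pics/{n}0.png",c["pixels"])
    print(n,c["fovy"],c["cx"],c["cy"],c["D"],np.round(c["extrinsics"],3).tolist())
E
```

```text
{'time': 0.0, 'joint_positions': array([-1.27681211e+00,  4.87450708e-02,  9.75410674e-02,  1.62201433e+00,
        6.61014474e-05,  1.44297987e+00]), 'joint_vel': array([ 0.00042515,  0.00046224, -0.00053966, -0.00094064,  0.00059897,
        0.00089246]), 'joint_efforts': array([-3.07594755e-04, -3.38775408e+01,  3.20018828e+01,  1.99638319e-02,
        3.36128744e-05, -2.55257831e-06]), 'position': array([ 0.21475147, -0.47837318,  0.23009168]), 'orientation': array([-3.13919883e+00, -3.74291482e-04,  4.21800147e-01]), 'ft_force': array([-0.40091961,  0.20717979, -0.15000408]), 'moment': array([-0.04650627,  0.03648886, -0.04769605]), 'finger_force': 0.0, 'width': 1.0014114574999258}
top 56.03327570214204 278.2921318791261 217.0982833477339 [0.00211756 0.         0.         0.         0.        ] [[0.01, 0.988, -0.155, 0.414], [-1.0, 0.011, 0.007, 0.079], [0.008, 0.155, 0.988, 0.974], [0.0, 0.0, 0.0, 1.0]]
scene 48.9158423284208 279.25376953348626 203.35952175256335 [-0.04487815  0.          0.          0.          0.        ] [[-0.729, -0.414, 0.545, 1.233], [0.685, -0.434, 0.585, 0.814], [-0.005, 0.8, 0.6, 0.812], [0.0, 0.0, 0.0, 1.0]]
```

View pics/top0.png

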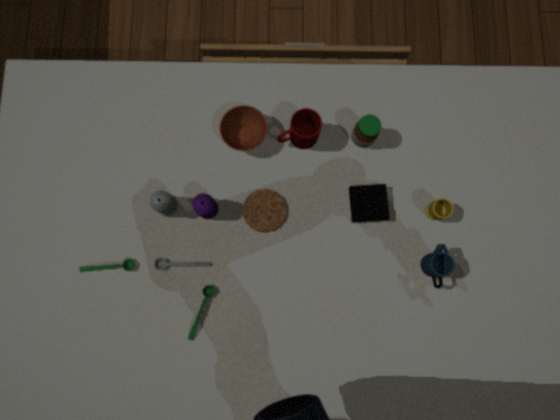

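View pics/scene0.png

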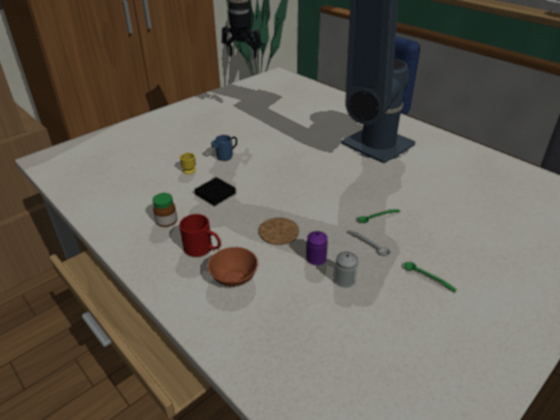

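The top view shows coasters (369,203), trivet (265,210), egg cup (440,209), creamer (437,262), bowl (243,128), mug (305,128) and jam jar (368,128).
- **Shakers:** (163,202) is clear glass with a steel cap, and (205,205) is purple. The clear one is meant.
- **Spoons:** (183,264) is bare steel with its bowl to the left. (108,266) and (203,312) are green. The steel one is meant.

I'll confirm these in an enlarged crop and measure.

```bash
python3 - <<'E'
from h import *
c=pickle.load(open("top.pkl","rb"));im=c["pixels"]
b=lambda x0,x1,y0,y1:cv2.resize(cv2.convertScaleAbs(im[y0:y1,x0:x1],alpha=1.6),(400,400),interpolation=cv2.INTER_CUBIC)
cv2.imwrite("pics/crop1.png",np.hstack([b(140,220,185,285)[:, :],b(405,475,190,290)]))
T=c["extrinsics"];P=cloud(c,T);hsv=cv2.cvtColor(im,cv2.COLOR_BGR2HSV)
Z=P[...,2]
m=((Z>0.004)&(Z<.12)&(P[...,0]>.2)&(P[...,0]<.8)).astype(np.uint8)
n,L,S,C=cv2.connectedComponentsWithStats(m)
for i in range(1,n):
    if S[i,4]<25: continue
    q=P[L==i]; print(np.round(C[i]),S[i,4],"med",np.round(np.median(q,0),3),"lo",np.round(np.percentile(q,2,0),3),"hi",np.round(np.percentile(q,98,0),3))
print("table z",np.nanmedian(Z[300:380,50:150]),np.nanmedian(Z[220:260,300:360]),np.nanmedian(Z[300:350,450:530]))
E
```

```text
[301. 135.] 716 med [0.758 0.017 0.047] lo [ 0.743 -0.024  0.004] hi [0.799 0.073 0.087]
[366. 131.] 705 med [ 0.768 -0.137  0.077] lo [ 0.749 -0.167  0.008] hi [ 0.798 -0.113  0.083]
[243. 136.] 937 med [0.771 0.168 0.019] lo [0.724 0.106 0.004] hi [0.799 0.216 0.051]
[369. 203.] 1397 med [ 0.601 -0.149  0.023] lo [ 0.558 -0.194  0.009] hi [ 0.646 -0.105  0.027]
[264. 210.] 1474 med [0.583 0.108 0.008] lo [0.533 0.059 0.005] hi [0.632 0.157 0.011]
[164. 203.] 565 med [0.586 0.34  0.072] lo [0.565 0.322 0.007] hi [0.613 0.37  0.081]
[205. 206.] 514 med [0.58  0.244 0.074] lo [0.559 0.223 0.009] hi [0.606 0.271 0.082]
[440. 209.] 461 med [ 0.585 -0.32   0.035] lo [ 0.561 -0.339  0.005] hi [ 0.606 -0.293  0.057]
[438. 265.] 886 med [ 0.452 -0.303  0.052] lo [ 0.402 -0.326  0.005] hi [ 0.494 -0.272  0.077]
[108. 267.] 251 med [0.439 0.48  0.01 ] lo [0.429 0.422 0.004] hi [0.456 0.549 0.016]
[181. 264.] 256 med [0.448 0.307 0.01 ] lo [0.435 0.24  0.004] hi [0.46  0.371 0.016]
[200. 312.] 264 med [0.335 0.256 0.011] lo [0.275 0.227 0.005] hi [0.396 0.281 0.016]
table z -0.00045206717322499035 -0.00022467282255456134 -6.920806581145467e-05
```

View pics/crop1.png

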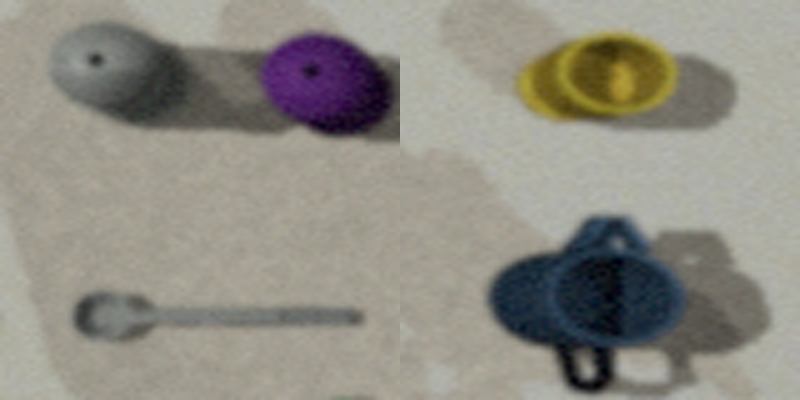

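The crop confirms the targets: the grey steel-capped shaker sits left of the purple one, and the bare steel spoon is hollow side up with its bowl towards +y. The creamer's spout points away (+x) and its handle points towards the robot. Next I'll refine the fits.

```bash
cat >> h.py <<'E'
def circ(q):
    from scipy.optimize import least_squares
    r=least_squares(lambda p:np.hypot(q[:,0]-p[0],q[:,1]-p[1])-p[2],[*q[:,:2].mean(0),.03],loss="soft_l1",f_scale=.002)
    return np.round(r.x,4)
def contour(m):
    return max(cv2.findContours(m.astype(np.uint8),cv2.RETR_EXTERNAL,cv2.CHAIN_APPROX_NONE)[0],key=len).reshape(-1,2)
def win(P,x,y,r): return (abs(P[...,0]-x)<r)&(abs(P[...,1]-y)<r)
E
python3 - <<'E'
from h import *
import bench
print("grip_depth",getattr(bench,"grip_depth",None),[a for a in dir(bench) if a[0]!='_'])
for n in("top","scene"):
    c=pickle.load(open(n+".pkl","rb"));T=c["extrinsics"];P=cloud(c,T);Z=P[...,2]
    print(n)
    m=win(P,.601,-.149,.07)&(Z>.016); k=contour(m); q=pts(c,T,k,z=.024)
    R=cv2.minAreaRect((q[:,:2]*1000).astype(np.float32)); print("coaster",np.round(R[0],1),np.round(R[1],1),round(R[2],2), "medz",np.median(Z[m]))
    m=win(P,.583,.108,.075)&(Z>.0045)&(Z<.03); q=pts(c,T,contour(m),z=.008); print("trivet",circ(q))
    for nm,x,y,z0,z in(("egg",.585,-.32,.045,.055),("cream",.452,-.303,.066,.075),("shaker",.586,.34,.045,.058),("spoon",.448,.307,.005,0)):
        m=win(P,x,y,.06 if nm!="spoon" else .09)&(Z>z0)&(Z<.1); q=P[m]
        if nm=="shaker": m2=m&(Z>.07);print(nm,"top pts",np.round(P[m2].mean(0),4),circ(pts(c,T,contour(m2),z=.074)))
        elif nm=="spoon":
            o=q[:,:2].mean(0);u=np.linalg.svd(q[:,:2]-o)[2][0];t=(q[:,:2]-o)@u;lo,hi=np.percentile(t,[.5,99.5]);print(nm,np.round(o+u*(lo+hi)/2,4),u,hi-lo,np.percentile(q[:,2],[5,50,98]))
        else: print(nm,"rim",circ(pts(c,T,contour(m),z=z)),circ(q),np.percentile(q[:,2],[50,98]))
E
```

```text
grip_depth 0.0187 ['Unreachable', 'capture', 'get_state', 'grip_depth', 'hand_in']
top
coaster [ 602.2 -150.3] [90.8 91.1] 4.57 medz 0.023513260398685065
trivet [0.5828 0.1076 0.0535]
egg rim [ 0.5839 -0.315   0.0246] [ 0.5842 -0.3159  0.0227] [0.05356516 0.05798788]
cream rim [ 0.4545 -0.2987  0.0295] [ 0.4534 -0.2999  0.0274] [0.07333279 0.07721431]
shaker top pts [0.5902 0.3471 0.0759] [0.5906 0.3476 0.0231]
spoon [0.4302 0.2897] [-0.4932823  -0.86986929] 0.16241554693883423 [0.0055516  0.01006438 0.01607295]
scene
coaster [ 606.9 -139.5] [96.2 97.9] 3.91 medz 0.021347076241890084
trivet [0.5841 0.114  0.052 ]
egg rim [ 0.5888 -0.305   0.0263] [ 0.5839 -0.3123  0.0228] [0.04971713 0.05496773]
cream rim [ 0.4601 -0.2886  0.0312] [ 0.4532 -0.2959  0.0275] [0.07071972 0.07520092]
shaker top pts [0.5947 0.3562 0.0751] [0.5936 0.3558 0.0221]
spoon [0.4302 0.2934] [0.5063385  0.86233481] 0.16397126675075419 [0.00537529 0.00899963 0.0138753 ]
```

```bash
python3 -m pendant '[{"wz":-8.5},{"wz":-8.5},{"wz":-8.5},{"wz":-8.5},{"wz":-8.5},{"wz":-8.5},{"wz":-8.5},{"wz":-8.5},{"wz":-8.5},{"wz":-8.5}]' 85 && python3 -m pendant '[{"wz":-8.5},{"wz":-8.5},{"wz":-8.5},{"wz":-8.5},{"wz":-8.5},{"wz":-8.5},{"wz":-8.5},{"wz":-8.5},{"wz":-2.8},{"dz":0}]'
```

```text
validation failed for argument at $[0]...
```

```bash
python3 -m pendant '[{"dx":0,"dy":0,"dz":0,"wx":0,"wy":0,"wz":-8.5},{"dx":0,"dy":0,"dz":0,"wx":0,"wy":0,"wz":-8.5},{"dx":0,"dy":0,"dz":0,"wx":0,"wy":0,"wz":-8.5},{"dx":0,"dy":0,"dz":0,"wx":0,"wy":0,"wz":-8.5},{"dx":0,"dy":0,"dz":0,"wx":0,"wy":0,"wz":-8.5},{"dx":0,"dy":0,"dz":0,"wx":0,"wy":0,"wz":-8.5},{"dx":0,"dy":0,"dz":0,"wx":0,"wy":0,"wz":-8.5},{"dx":0,"dy":0,"dz":0,"wx":0,"wy":0,"wz":-8.5},{"dx":0,"dy":0,"dz":0,"wx":0,"wy":0,"wz":-8.5},{"dx":0,"dy":0,"dz":0,"wx":0,"wy":0,"wz":-8.5}]' 85 
```

```text
time: 1.1
position: [0.2148, -0.4786, 0.2306]
orientation: [3.141, -0.001, 1.911]
ft_force: [-0.2, -0.8, 1.1]
width: 0.996
finger_force: 0.0
```

```bash
python3 -m pendant '[{"dx":0,"dy":0,"dz":0,"wx":0,"wy":0,"wz":-8.5},{"dx":0,"dy":0,"dz":0,"wx":0,"wy":0,"wz":-8.5},{"dx":0,"dy":0,"dz":0,"wx":0,"wy":0,"wz":-8.5},{"dx":0,"dy":0,"dz":0,"wx":0,"wy":0,"wz":-8.5},{"dx":0,"dy":0,"dz":0,"wx":0,"wy":0,"wz":-8.5},{"dx":0,"dy":0,"dz":0,"wx":0,"wy":0,"wz":-8.5},{"dx":0,"dy":0,"dz":0,"wx":0,"wy":0,"wz":-8.5},{"dx":0,"dy":0,"dz":0,"wx":0,"wy":0,"wz":-8.5},{"dx":0,"dy":0,"dz":0,"wx":0,"wy":0,"wz":-2.8},{"dx":0,"dy":0,"dz":0,"wx":0,"wy":0,"wz":0}]'
```

```text
time: 2.1
position: [0.2148, -0.4787, 0.2307]
orientation: [3.14, -0.0, 3.141]
ft_force: [-0.1, -0.2, -0.0]
width: 0.998
finger_force: 0.0
```

```bash
python3 -m pendant '[{"dx":-37,"dy":16,"dz":0,"wx":0,"wy":0,"wz":0},{"dx":-37,"dy":16,"dz":0,"wx":0,"wy":0,"wz":0},{"dx":-37,"dy":16,"dz":5,"wx":0,"wy":0,"wz":0},{"dx":-37,"dy":16,"dz":5,"wx":0,"wy":0,"wz":0},{"dx":-37,"dy":16,"dz":10,"wx":0,"wy":0,"wz":0},{"dx":-37,"dy":16,"dz":10,"wx":0,"wy":0,"wz":0},{"dx":-37,"dy":17,"dz":10,"wx":0,"wy":0,"wz":0},{"dx":-37,"dy":17,"dz":10,"wx":0,"wy":0,"wz":0},{"dx":-37,"dy":17,"dz":10,"wx":0,"wy":0,"wz":0},{"dx":-36,"dy":16,"dz":0,"wx":0,"wy":0,"wz":0}]' && python3 - <<'E'
from h import *
s=get_state();c=capture("wrist");cv2.imwrite("pics/w1.png",c["pixels"])
print(s["position"],s["orientation"],c["fovy"],np.round(c["mount"],3).tolist())
E
```

```text
time: 3.1
position: [0.5845, -0.3145, 0.1685]
orientation: [3.139, -0.004, 3.14]
ft_force: [0.6, -0.9, 0.1]
width: 0.999
finger_force: 0.0
[ 0.58447166 -0.31448029  0.16852816] [ 3.13925897 -0.00356229  3.13994514] 59.25611977799216 [[0.001, 0.956, 0.293, 0.075], [1.0, -0.0, -0.001, -0.001], [-0.001, 0.293, -0.956, -0.142], [0.0, 0.0, 0.0, 1.0]]
```

View pics/w1.png

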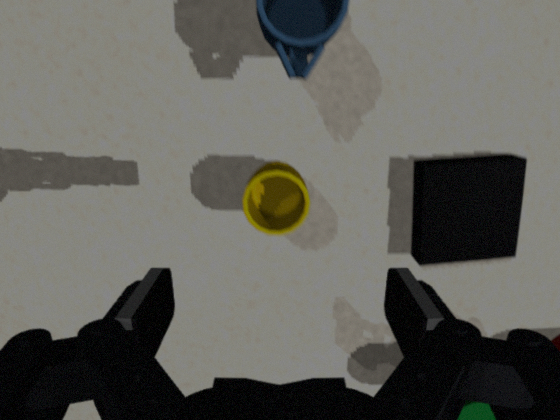

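The wrist view shows the egg cup rim at (276,202), the coasters at (468,208) and the creamer rim at (302,8). I'll measure these from here.

```bash
cat >> h.py <<'E'
from scipy.spatial.transform import Rotation
def wrist():
    s=get_state();c=capture("wrist")
    B=np.eye(4);B[:3,:3]=Rotation.from_euler("xyz",s["orientation"]).as_matrix();B[:3,3]=s["position"]
    return c,B@np.array(c["mount"]),s
E
python3 - <<'E'
from h import *
c,T,s=wrist();P=cloud(c,T);Z=P[...,2]
print("table",np.nanmedian(Z[100:130,60:140]))
m=win(P,.585,-.315,.05)&(Z>.045);print("egg",circ(pts(c,T,contour(m),z=.055)),circ(P[m]),np.percentile(Z[m],[50,98]))
m=win(P,.602,-.150,.065)&(Z>.016); q=pts(c,T,contour(m),z=.024)
R=cv2.minAreaRect((q[:,:2]*1000).astype(np.float32)); print("coaster",R,np.median(Z[m]))
E
```

```text
table -0.0002962842711612679
egg [ 0.6947 -0.312   0.1159] [ 0.9284 -0.3114  0.3531] [0.2448386  0.25919538]
coaster ((602.4940795898438, -154.0128173828125), (91.92772674560547, 93.46073150634766), 4.378747940063477) 0.02393622876602758
```

```bash
python3 - <<'E'
from h import *
c,T,s=wrist();P=cloud(c,T);Z=P[...,2];print(s["position"],s["orientation"])
m=win(P,.585,-.315,.05)&(Z>.045)&(Z<.07);print("egg",circ(pts(c,T,contour(m),z=.055)),circ(P[m]),np.percentile(Z[m],[50,98]))
m=win(P,.602,-.150,.065)&(Z>.021)&(Z<.03); q=pts(c,T,contour(m),z=.024)
R=cv2.minAreaRect((q[:,:2]*1000).astype(np.float32)); print("coaster",R,np.median(P[m],0))
E
```

```text
[ 0.58726359 -0.31271343  0.16833445] [ 3.13840074e+00 -1.11472318e-03 -3.13794260e+00]
egg [ 0.5843 -0.3185  0.0246] [ 0.5842 -0.3185  0.0225] [0.05437054 0.0561743 ]
coaster ((603.0134887695312, -152.97747802734375), (90.86258697509766, 91.70343017578125), 4.09660005569458) [ 0.60034718 -0.15455544  0.02396018]
```

```bash
python3 -m pendant '[{"dx":0,"dy":-1,"dz":10,"wx":0,"wy":0,"wz":0},{"dx":0,"dy":-1,"dz":10,"wx":0,"wy":0,"wz":0},{"dx":0,"dy":-1,"dz":15,"wx":0,"wy":0,"wz":0},{"dx":0,"dy":0,"dz":15,"wx":0,"wy":0,"wz":0},{"dx":0,"dy":0,"dz":20,"wx":0,"wy":0,"wz":0},{"dx":0,"dy":0,"dz":20,"wx":0,"wy":0,"wz":0},{"dx":0,"dy":0,"dz":0,"wx":0,"wy":0,"wz":0},{"dx":0,"dy":0,"dz":0,"wx":0,"wy":0,"wz":0},{"dx":0,"dy":0,"dz":0,"wx":0,"wy":0,"wz":0},{"dx":0,"dy":0,"dz":0,"wx":0,"wy":0,"wz":0}]' && python3 - <<'E'
from h import *
c,T,s=wrist();P=cloud(c,T);Z=P[...,2];print(s["position"],s["orientation"])
print(get_state()["position"],get_state()["orientation"])
m=win(P,.585,-.315,.05)&(Z>.045)&(Z<.07);print("egg",circ(pts(c,T,contour(m),z=.055)),circ(P[m]),np.percentile(Z[m],[50,98]))
print(m.sum())
E
```

```text
time: 4.25
position: [0.5848, -0.3199, 0.0831]
orientation: [-3.14, 0.002, 3.141]
ft_force: [-0.4, -0.4, -0.6]
width: 0.996
finger_force: 0.0
[ 0.58482895 -0.31988414  0.08305286] [-3.13991757e+00  2.41991125e-03  3.14086351e+00]
[ 0.58481474 -0.31981084  0.08298482] [-3.14001984e+00  2.32953198e-03  3.14093065e+00]
egg [ 0.5836 -0.3184  0.0249] [ 0.5839 -0.3184  0.0225] [0.05433188 0.05598015]
3123
```

```bash
python3 -m pendant '[{"dx":1,"dy":1,"dz":10,"wx":0,"wy":0,"wz":0},{"dx":0,"dy":0,"dz":13,"wx":0,"wy":0,"wz":0},{"dx":0,"dy":0,"dz":15,"wx":0,"wy":0,"wz":0},{"dx":0,"dy":0,"dz":15,"wx":0,"wy":0,"wz":0},{"dx":0,"dy":0,"dz":10,"wx":0,"wy":0,"wz":0},{"dx":0,"dy":0,"dz":0,"wx":0,"wy":0,"wz":0},{"dx":0,"dy":0,"dz":0,"wx":0,"wy":0,"wz":0},{"dx":0,"dy":0,"dz":0,"wx":0,"wy":0,"wz":0},{"dx":0,"dy":0,"dz":0,"wx":0,"wy":0,"wz":0},{"dx":0,"dy":0,"dz":0,"wx":0,"wy":0,"wz":0}]' && python3 -m pendant '[{"dx":0,"dy":0,"dz":0,"wx":0,"wy":0,"wz":0},{"dx":0,"dy":0,"dz":0,"wx":0,"wy":0,"wz":0},{"dx":0,"dy":0,"dz":0,"wx":0,"wy":0,"wz":0},{"dx":0,"dy":0,"dz":0,"wx":0,"wy":0,"wz":0},{"dx":0,"dy":0,"dz":0,"wx":0,"wy":0,"wz":0},{"dx":0,"dy":0,"dz":0,"wx":0,"wy":0,"wz":0},{"dx":0,"dy":0,"dz":0,"wx":0,"wy":0,"wz":0},{"dx":0,"dy":0,"dz":0,"wx":0,"wy":0,"wz":0},{"dx":0,"dy":0,"dz":0,"wx":0,"wy":0,"wz":0},{"dx":0,"dy":0,"dz":0,"wx":0,"wy":0,"wz":0}]' 35 25
```

```text
time: 5.3
position: [0.5836, -0.3186, 0.0193]
orientation: [-3.141, 0.001, 3.141]
ft_force: [-0.1, -0.4, 0.6]
width: 0.994
finger_force: 0.0
time: 6.3
position: [0.5832, -0.3182, 0.0186]
orientation: [-3.141, 0.0, 3.141]
ft_force: [-0.4, 1.1, 3.9]
width: 0.571
finger_force: 26.1
```

```bash
python3 -m pendant '[{"dx":0,"dy":0,"dz":-8,"wx":0,"wy":0,"wz":0},{"dx":0,"dy":0,"dz":-18,"wx":0,"wy":0,"wz":0},{"dx":0,"dy":5,"dz":-24,"wx":0,"wy":0,"wz":0},{"dx":-3,"dy":20,"dz":-10,"wx":0,"wy":0,"wz":0},{"dx":-3,"dy":30,"dz":0,"wx":0,"wy":0,"wz":0},{"dx":-3,"dy":35,"dz":0,"wx":0,"wy":0,"wz":0},{"dx":-4,"dy":35,"dz":0,"wx":0,"wy":0,"wz":0},{"dx":-3,"dy":25,"dz":0,"wx":0,"wy":0,"wz":0},{"dx":-2,"dy":15,"dz":0,"wx":0,"wy":0,"wz":0},{"dx":0,"dy":0,"dz":0,"wx":0,"wy":0,"wz":0}]' && python3 -m pendant '[{"dx":0,"dy":0,"dz":0,"wx":0,"wy":0,"wz":0},{"dx":0,"dy":0,"dz":0,"wx":0,"wy":0,"wz":0},{"dx":0,"dy":0,"dz":0,"wx":0,"wy":0,"wz":0},{"dx":0,"dy":0,"dz":5,"wx":0,"wy":0,"wz":0},{"dx":0,"dy":0,"dz":5,"wx":0,"wy":0,"wz":0},{"dx":0,"dy":0,"dz":5,"wx":0,"wy":0,"wz":0},{"dx":0,"dy":0,"dz":5,"wx":0,"wy":0,"wz":0},{"dx":0,"dy":0,"dz":0,"wx":0,"wy":0,"wz":0},{"dx":0,"dy":0,"dz":0,"wx":0,"wy":0,"wz":0},{"dx":0,"dy":0,"dz":0,"wx":0,"wy":0,"wz":0}]' && python3 - <<'E'
from h import *
c,T,s=wrist();cv2.imwrite("pics/w2.png",c["pixels"]);P=cloud(c,T);Z=P[...,2];print(s["position"])
m=win(P,.602,-.153,.05)&(Z>.08)&(Z<.105);print("egg",m.sum(),np.nanpercentile(Z[m],[10,50,98]));z=np.percentile(Z[m],90)
print(circ(pts(c,T,contour(m),z=z)),circ(P[m]))
m=win(P,.602,-.150,.065)&(Z>.021)&(Z<.03); k=contour(m);q=pts(c,T,k,z=.024)
R=cv2.minAreaRect((q[:,:2]*1000).astype(np.float32)); print("coaster",R)
E
```

```text
time: 7.3
position: [0.601, -0.1505, 0.0779]
orientation: [3.141, -0.001, -3.139]
ft_force: [0.4, 0.1, -0.1]
width: 0.573
finger_force: 26.1
time: 8.3
position: [0.6013, -0.1532, 0.0585]
orientation: [-3.141, 0.0, 3.141]
ft_force: [0.5, -0.4, -0.4]
width: 0.57
finger_force: 26.1
[ 0.60128237 -0.15320874  0.0585471 ]
egg 12734 [0.0829445  0.09297051 0.10351167]
[ 0.5968 -0.1541  0.0272] [ 0.601  -0.1545  0.0233]
coaster ((588.2477416992188, -153.20362854003906), (61.20527267456055, 89.44963073730469), 4.3282036781311035)
```

View pics/w2.png

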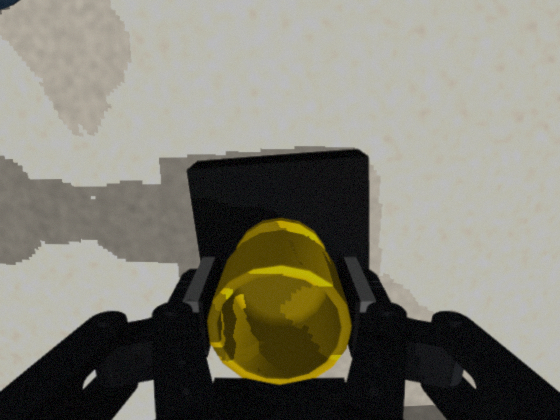

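The egg cup is upright over the coasters, with its rim at (280,325) and the coaster edge at row 155. It needs about 1 mm of correction before lowering and releasing.

```bash
python3 -m pendant '[{"dx":-1,"dy":1,"dz":3,"wx":0,"wy":0,"wz":0},{"dx":0,"dy":0,"dz":4,"wx":0,"wy":0,"wz":0},{"dx":0,"dy":0,"dz":4,"wx":0,"wy":0,"wz":0},{"dx":0,"dy":0,"dz":2.5,"wx":0,"wy":0,"wz":0},{"dx":0,"dy":0,"dz":1.5,"wx":0,"wy":0,"wz":0},{"dx":0,"dy":0,"dz":0.5,"wx":0,"wy":0,"wz":0},{"dx":0,"dy":0,"dz":0,"wx":0,"wy":0,"wz":0},{"dx":0,"dy":0,"dz":0,"wx":0,"wy":0,"wz":0},{"dx":0,"dy":0,"dz":0,"wx":0,"wy":0,"wz":0},{"dx":0,"dy":0,"dz":0,"wx":0,"wy":0,"wz":0}]' && python3 -m pendant '[{"dx":0,"dy":0,"dz":0,"wx":0,"wy":0,"wz":0},{"dx":0,"dy":0,"dz":0,"wx":0,"wy":0,"wz":0},{"dx":0,"dy":0,"dz":0,"wx":0,"wy":0,"wz":0},{"dx":0,"dy":0,"dz":0,"wx":0,"wy":0,"wz":0},{"dx":0,"dy":0,"dz":-5,"wx":0,"wy":0,"wz":0},{"dx":0,"dy":0,"dz":-15,"wx":0,"wy":0,"wz":0},{"dx":0,"dy":0,"dz":-25,"wx":0,"wy":0,"wz":0},{"dx":0,"dy":0,"dz":-30,"wx":0,"wy":0,"wz":0},{"dx":0,"dy":0,"dz":-20,"wx":0,"wy":0,"wz":0},{"dx":0,"dy":0,"dz":0,"wx":0,"wy":0,"wz":0}]' 85
```

```text
time: 9.35
position: [0.6022, -0.1523, 0.043]
orientation: [-3.141, 0.0, 3.141]
ft_force: [0.8, 1.1, 0.1]
width: 0.572
finger_force: 26.1
time: 10.35
position: [0.6051, -0.1533, 0.1441]
orientation: [-3.138, 0.01, 3.141]
ft_force: [0.6, -0.5, 1.0]
width: 0.994
finger_force: 0.0
```

```bash
python3 -m pendant '[{"dx":15,"dy":-15,"dz":0,"wx":0,"wy":0,"wz":0},{"dx":20,"dy":-20,"dz":0,"wx":0,"wy":0,"wz":0},{"dx":25,"dy":-25,"dz":0,"wx":0,"wy":0,"wz":0},{"dx":25,"dy":-25,"dz":0,"wx":0,"wy":0,"wz":0},{"dx":25,"dy":-25,"dz":0,"wx":0,"wy":0,"wz":0},{"dx":23,"dy":-23,"dz":0,"wx":0,"wy":0,"wz":0},{"dx":15,"dy":-16,"dz":0,"wx":0,"wy":0,"wz":0},{"dx":0,"dy":0,"dz":0,"wx":0,"wy":0,"wz":0},{"dx":0,"dy":0,"dz":0,"wx":0,"wy":0,"wz":0},{"dx":0,"dy":0,"dz":0,"wx":0,"wy":0,"wz":0}]' && python3 - <<'E'
from h import *
c,T,s=wrist();cv2.imwrite("pics/w3.png",c["pixels"]);P=cloud(c,T);Z=P[...,2];print(s["position"])
m=win(P,.454,-.300,.06)&(Z>.066)&(Z<.085);q=P[m];print("rim",circ(q),np.percentile(Z[m],[50,98]))
m=win(P,.454,-.300,.045)&(Z>.02)&(Z<.05);print("body",circ(P[m]))
o=circ(q)[:2];r=np.hypot(*(q[:,:2]-o).T);g=q[r>.034];a=g[:,:2]-o;print("spout dir",len(g),np.degrees(np.arctan2(*a.mean(0)[::-1])),r.max())
bl=(c["pixels"].max(2)<60)&win(P,.41,-.3,.03)&(Z>.01)&(Z<.07);h=P[bl];
if bl.sum(): print("handle",bl.sum(),h.mean(0), np.degrees(np.arctan2(*(o-h.mean(0)[:2])[::-1])))
c=capture("top");T=c["extrinsics"];P=cloud(c,T);Z=P[...,2]
m=win(P,.602,-.150,.05)&(Z>.068)&(Z<.09);print("top: egg",circ(P[m]),circ(pts(c,T,contour(m),z=.079)),np.percentile(Z[m],[50,98]))
E
```

```text
time: 11.35
position: [0.4545, -0.3004, 0.1375]
orientation: [3.141, 0.0, -3.141]
ft_force: [0.3, -0.2, 0.1]
width: 0.993
finger_force: 0.0
[ 0.45446866 -0.30036911  0.13753647]
rim [ 0.4517 -0.3022  0.0268] [0.07425303 0.07604147]
body [ 0.4497 -0.3022  0.0266]
spout dir 624 -1.0001072559020643 0.04892891877579731
handle 1587 [ 0.42100643 -0.30154446  0.05420938] -1.2235130686592766
top: egg [ 0.603  -0.1509  0.0227] [ 0.6026 -0.1506  0.0243] [0.07755024 0.081185  ]
```

View pics/w3.png

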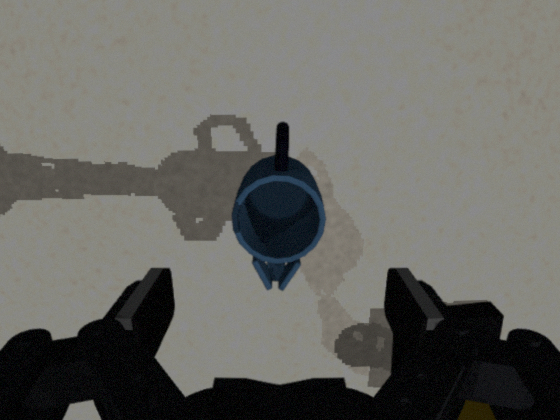

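The creamer rim is at (280,220), its spout points down the picture (+x) and its handle is at (282,140). The egg cup measures within 1 mm of the coaster centre in the top view. Next I'll grasp the creamer.

```bash
python3 -m pendant '[{"dx":2.5,"dy":-2,"dz":10,"wx":0,"wy":0,"wz":0},{"dx":0,"dy":0,"dz":20,"wx":0,"wy":0,"wz":0},{"dx":0,"dy":0,"dz":25,"wx":0,"wy":0,"wz":0},{"dx":0,"dy":0,"dz":25,"wx":0,"wy":0,"wz":0},{"dx":0,"dy":0,"dz":22,"wx":0,"wy":0,"wz":0},{"dx":0,"dy":0,"dz":13,"wx":0,"wy":0,"wz":0},{"dx":0,"dy":0,"dz":6,"wx":0,"wy":0,"wz":0},{"dx":0,"dy":0,"dz":0,"wx":0,"wy":0,"wz":0},{"dx":0,"dy":0,"dz":0,"wx":0,"wy":0,"wz":0},{"dx":0,"dy":0,"dz":0,"wx":0,"wy":0,"wz":0}]' && python3 -m pendant '[{"dx":0,"dy":0,"dz":0,"wx":0,"wy":0,"wz":0},{"dx":0,"dy":0,"dz":0,"wx":0,"wy":0,"wz":0},{"dx":0,"dy":0,"dz":0,"wx":0,"wy":0,"wz":0},{"dx":0,"dy":0,"dz":0,"wx":0,"wy":0,"wz":0},{"dx":0,"dy":0,"dz":0,"wx":0,"wy":0,"wz":0},{"dx":0,"dy":0,"dz":0,"wx":0,"wy":0,"wz":0},{"dx":0,"dy":0,"dz":0,"wx":0,"wy":0,"wz":0},{"dx":0,"dy":0,"dz":0,"wx":0,"wy":0,"wz":0},{"dx":0,"dy":0,"dz":0,"wx":0,"wy":0,"wz":0},{"dx":0,"dy":0,"dz":0,"wx":0,"wy":0,"wz":0}]' 45 40
```

```text
time: 12.45
position: [0.4526, -0.304, 0.0183]
orientation: [-3.14, 0.002, 3.141]
ft_force: [0.0, 0.1, -0.1]
width: 0.998
finger_force: 0.0
time: 13.45
position: [0.4523, -0.3034, 0.0181]
orientation: [-3.141, 0.002, 3.141]
ft_force: [-0.1, 0.7, 4.7]
width: 0.684
finger_force: 43.7
```

```bash
python3 -m pendant '[{"dx":0,"dy":0,"dz":-8,"wx":0,"wy":0,"wz":0},{"dx":0,"dy":0,"dz":-16,"wx":0,"wy":0,"wz":0},{"dx":0,"dy":5,"dz":-20,"wx":0,"wy":0,"wz":0},{"dx":0,"dy":10,"dz":-20,"wx":0,"wy":0,"wz":0},{"dx":0,"dy":20,"dz":-16,"wx":0,"wy":0,"wz":0},{"dx":0,"dy":30,"dz":-10,"wx":0,"wy":0,"wz":0},{"dx":0,"dy":35,"dz":0,"wx":0,"wy":0,"wz":0},{"dx":0,"dy":40,"dz":0,"wx":0,"wy":0,"wz":0},{"dx":0,"dy":40,"dz":0,"wx":0,"wy":0,"wz":0},{"dx":0,"dy":40,"dz":0,"wx":0,"wy":0,"wz":0}]' && python3 -m pendant '[{"dx":0,"dy":40,"dz":0,"wx":0,"wy":0,"wz":0},{"dx":0,"dy":40,"dz":0,"wx":0,"wy":0,"wz":0},{"dx":0,"dy":40,"dz":0,"wx":0,"wy":0,"wz":0},{"dx":0,"dy":35,"dz":0,"wx":0,"wy":0,"wz":0},{"dx":0,"dy":22,"dz":0,"wx":0,"wy":0,"wz":4},{"dx":0,"dy":12,"dz":0,"wx":0,"wy":0,"wz":8},{"dx":0,"dy":0,"dz":0,"wx":0,"wy":0,"wz":8},{"dx":0,"dy":0,"dz":0,"wx":0,"wy":0,"wz":8},{"dx":0,"dy":0,"dz":0,"wx":0,"wy":0,"wz":8},{"dx":0,"dy":0,"dz":0,"wx":0,"wy":0,"wz":8}]' && python3 -m pendant '[{"dx":0,"dy":0,"dz":0,"wx":0,"wy":0,"wz":8},{"dx":0,"dy":0,"dz":0,"wx":0,"wy":0,"wz":8},{"dx":0,"dy":0,"dz":0,"wx":0,"wy":0,"wz":8},{"dx":0,"dy":0,"dz":0,"wx":0,"wy":0,"wz":8},{"dx":0,"dy":0,"dz":0,"wx":0,"wy":0,"wz":6},{"dx":0,"dy":0,"dz":0,"wx":0,"wy":0,"wz":2.6},{"dx":0,"dy":0,"dz":0,"wx":0,"wy":0,"wz":0},{"dx":0,"dy":0,"dz":0,"wx":0,"wy":0,"wz":0},{"dx":0,"dy":0,"dz":0,"wx":0,"wy":0,"wz":0},{"dx":0,"dy":0,"dz":0,"wx":0,"wy":0,"wz":0}]'
```

```text
time: 14.45
position: [0.4506, -0.0817, 0.106]
orientation: [3.141, -0.002, 3.14]
ft_force: [0.6, 0.3, -3.4]
width: 0.682
finger_force: 43.6
time: 15.45
position: [0.4517, 0.1057, 0.1058]
orientation: [-3.139, -0.001, 2.367]
ft_force: [-0.0, -0.3, -2.9]
width: 0.677
finger_force: 43.7
time: 16.45
position: [0.4525, 0.1058, 0.1067]
orientation: [-3.141, 0.0, 1.665]
ft_force: [-0.8, 0.3, -3.2]
width: 0.679
finger_force: 43.7
```

```bash
python3 -m pendant '[{"dx":-1,"dy":12,"dz":0,"wx":0,"wy":0,"wz":0},{"dx":-2,"dy":22,"dz":0,"wx":0,"wy":0,"wz":0},{"dx":-3,"dy":30,"dz":0,"wx":0,"wy":0,"wz":0},{"dx":-3,"dy":30,"dz":0,"wx":0,"wy":0,"wz":0},{"dx":-2,"dy":22,"dz":8,"wx":0,"wy":0,"wz":0},{"dx":-1,"dy":14,"dz":15,"wx":0,"wy":0,"wz":0},{"dx":0,"dy":0,"dz":15,"wx":0,"wy":0,"wz":0},{"dx":0,"dy":0,"dz":12,"wx":0,"wy":0,"wz":0},{"dx":0,"dy":0,"dz":0,"wx":0,"wy":0,"wz":0},{"dx":0,"dy":0,"dz":0,"wx":0,"wy":0,"wz":0}]' && python3 - <<'E'
from h import *
c,T,s=wrist();cv2.imwrite("pics/w4.png",c["pixels"]);P=cloud(c,T);Z=P[...,2];print(s["position"])
m=win(P,.583,.105,.06)&(Z>.104)&(Z<.125);q=P[m];print("rim w",circ(q),np.percentile(Z[m],[2,50,98]))
hsv=cv2.cvtColor(c["pixels"],cv2.COLOR_BGR2HSV)
m=win(P,.583,.105,.075)&(Z>.0045)&(Z<.013);k=contour(m);q=pts(c,T,k,z=.008);q=q[np.hypot(q[:,0]-.583,q[:,1]-.106)>.048];print("trivet w",len(q),circ(q))
c=capture("top");T=c["extrinsics"];cv2.imwrite("pics/t4.png",c["pixels"]);P=cloud(c,T);Z=P[...,2]
m=win(P,.583,.107,.06)&(Z>.104)&(Z<.125)&(c["pixels"][...,0]>c["pixels"][...,2]*1.5)
if m.sum()>9:print("top rim",m.sum(),circ(P[m]))
E
```

```text
time: 17.45
position: [0.5818, 0.1061, 0.0563]
orientation: [-3.14, -0.0, 1.665]
ft_force: [-0.0, -0.5, -1.9]
width: 0.676
finger_force: 43.9
[0.58182991 0.10608258 0.05629123]
rim w [0.5853 0.0663 0.0635] [0.10438846 0.113372   0.12422057]
trivet w 369 [0.5839 0.1083 0.0538]
```

View pics/w4.png

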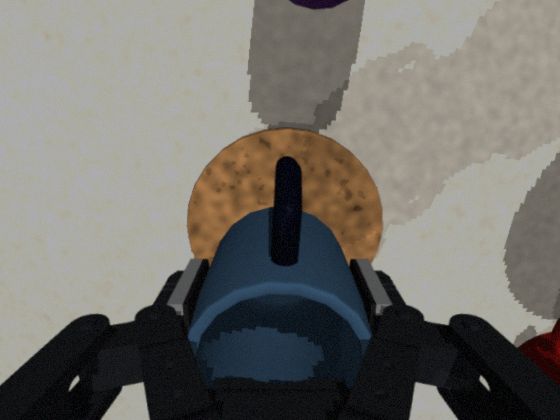

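The trivet is centred near (285,215), and the creamer is upright with its handle pointing up the picture (+y). That leaves a shift of about 2 mm, then lower and release.

```bash
python3 -m pendant '[{"dx":0,"dy":2,"dz":4,"wx":0,"wy":0,"wz":0},{"dx":0,"dy":0,"dz":7,"wx":0,"wy":0,"wz":0},{"dx":0,"dy":0,"dz":7,"wx":0,"wy":0,"wz":0},{"dx":0,"dy":0,"dz":6,"wx":0,"wy":0,"wz":0},{"dx":0,"dy":0,"dz":3,"wx":0,"wy":0,"wz":0},{"dx":0,"dy":0,"dz":2,"wx":0,"wy":0,"wz":0},{"dx":0,"dy":0,"dz":1,"wx":0,"wy":0,"wz":0},{"dx":0,"dy":0,"dz":0,"wx":0,"wy":0,"wz":0},{"dx":0,"dy":0,"dz":0,"wx":0,"wy":0,"wz":0},{"dx":0,"dy":0,"dz":0,"wx":0,"wy":0,"wz":0}]'
```

```text
time: 18.55
position: [0.5854, 0.1063, 0.0272]
orientation: [3.141, 0.0, 1.664]
ft_force: [0.2, 0.4, -3.6]
width: 0.677
finger_force: 44.0
```

```bash
python3 -m pendant '[{"dx":0,"dy":-1,"dz":0.6,"wx":0,"wy":0,"wz":0},{"dx":0,"dy":0,"dz":0.4,"wx":0,"wy":0,"wz":0},{"dx":0,"dy":0,"dz":0.4,"wx":0,"wy":0,"wz":0},{"dx":0,"dy":0,"dz":0,"wx":0,"wy":0,"wz":0},{"dx":0,"dy":0,"dz":0,"wx":0,"wy":0,"wz":0},{"dx":0,"dy":0,"dz":0,"wx":0,"wy":0,"wz":0},{"dx":0,"dy":0,"dz":0,"wx":0,"wy":0,"wz":0},{"dx":0,"dy":0,"dz":0,"wx":0,"wy":0,"wz":0},{"dx":0,"dy":0,"dz":0,"wx":0,"wy":0,"wz":0},{"dx":0,"dy":0,"dz":0,"wx":0,"wy":0,"wz":0}]' && python3 -m pendant '[{"dx":0,"dy":0,"dz":0,"wx":0,"wy":0,"wz":0},{"dx":0,"dy":0,"dz":0,"wx":0,"wy":0,"wz":0},{"dx":0,"dy":0,"dz":0,"wx":0,"wy":0,"wz":0},{"dx":0,"dy":0,"dz":0,"wx":0,"wy":0,"wz":0},{"dx":0,"dy":0,"dz":-5,"wx":0,"wy":0,"wz":0},{"dx":0,"dy":0,"dz":-15,"wx":0,"wy":0,"wz":0},{"dx":0,"dy":0,"dz":-25,"wx":0,"wy":0,"wz":0},{"dx":0,"dy":0,"dz":-30,"wx":0,"wy":0,"wz":0},{"dx":0,"dy":0,"dz":-30,"wx":0,"wy":0,"wz":0},{"dx":0,"dy":0,"dz":-15,"wx":0,"wy":0,"wz":0}]' 85
```

```text
time: 19.55
position: [0.5841, 0.1062, 0.0261]
orientation: [3.141, -0.0, 1.665]
ft_force: [-4.1, -0.2, 5.5]
width: 0.682
finger_force: 44.5
time: 20.55
position: [0.5862, 0.1063, 0.1505]
orientation: [3.135, 0.0, 1.665]
ft_force: [-0.3, -0.4, -0.3]
width: 0.994
finger_force: 0.0
```

```bash
python3 -m pendant '[{"dx":15,"dy":2,"dz":0,"wx":0,"wy":0,"wz":0},{"dx":30,"dy":3,"dz":0,"wx":0,"wy":0,"wz":0},{"dx":40,"dy":5,"dz":0,"wx":0,"wy":0,"wz":0},{"dx":40,"dy":5,"dz":0,"wx":0,"wy":0,"wz":0},{"dx":40,"dy":5,"dz":0,"wx":0,"wy":0,"wz":0},{"dx":40,"dy":5,"dz":0,"wx":0,"wy":0,"wz":0},{"dx":22,"dy":2.5,"dz":0,"wx":0,"wy":0,"wz":0},{"dx":10,"dy":1,"dz":0,"wx":0,"wy":0,"wz":0},{"dx":0,"dy":0,"dz":0,"wx":0,"wy":0,"wz":0},{"dx":0,"dy":0,"dz":0,"wx":0,"wy":0,"wz":0}]' && python3 -m pendant '[{"dx":0,"dy":0,"dz":0,"wx":0,"wy":0,"wz":0},{"dx":0,"dy":0,"dz":0,"wx":0,"wy":0,"wz":0},{"dx":0,"dy":0,"dz":0,"wx":0,"wy":0,"wz":0},{"dx":0,"dy":0,"dz":0,"wx":0,"wy":0,"wz":0},{"dx":0,"dy":0,"dz":0,"wx":0,"wy":0,"wz":0},{"dx":0,"dy":0,"dz":0,"wx":0,"wy":0,"wz":0},{"dx":0,"dy":0,"dz":0,"wx":0,"wy":0,"wz":0},{"dx":0,"dy":0,"dz":0,"wx":0,"wy":0,"wz":0},{"dx":0,"dy":0,"dz":0,"wx":0,"wy":0,"wz":0},{"dx":0,"dy":0,"dz":0,"wx":0,"wy":0,"wz":0}]' && python3 - <<'E'
from h import *
c,T,s=wrist();cv2.imwrite("pics/w5.png",c["pixels"]);P=cloud(c,T);Z=P[...,2];print(s["position"],s["orientation"])
for z in(.06,.066,.072):
    m=win(P,.59,.345,.05)&(Z>z)&(Z<.09);print("shaker w",m.sum(),circ(pts(c,T,contour(m),z=z)),P[m].mean(0))
c=capture("top");T=c["extrinsics"];cv2.imwrite("pics/t5.png",c["pixels"]);pickle.dump(c,open("top5.pkl","wb"));P=cloud(c,T);Z=P[...,2]
m=win(P,.583,.107,.06)&(Z>.074)&(Z<.095);q=P[m];o=circ(q);print("creamer top",o,circ(pts(c,T,contour(m),z=.083)),np.percentile(Z[m],[50,98]))
r=np.hypot(*(q[:,:2]-o[:2]).T);g=q[r>.034][:,:2]-o[:2];print("spout",np.degrees(np.arctan2(*g.mean(0)[::-1])),len(g))
m=win(P,.602,-.150,.05)&(Z>.068)&(Z<.09);print("egg",circ(P[m]))
E
```

```text
time: 21.55
position: [0.5899, 0.344, 0.1444]
orientation: [-3.14, 0.001, 1.664]
ft_force: [-0.8, -0.8, 0.3]
width: 0.993
finger_force: 0.0
time: 22.55
position: [0.5903, 0.3448, 0.1454]
orientation: [-3.142, 0.0, 1.665]
ft_force: [0.5, -0.6, -0.0]
width: 0.994
finger_force: 0.0
[0.59032249 0.34484503 0.14537328] [-3.14154671e+00  2.12363318e-05  1.66459280e+00]
shaker w 5155 [0.5921 0.3457 0.0267] [0.591387   0.35119464 0.07543751]
shaker w 5015 [0.5919 0.3469 0.0256] [0.59143974 0.35069562 0.07579527]
shaker w 4148 [0.5918 0.3478 0.0227] [0.5914812  0.34982513 0.07689824]
creamer top [0.5825 0.1038 0.0271] [0.5821 0.1032 0.0296] [0.0817445  0.08528842]
spout -86.2855255225553 37
egg [ 0.6031 -0.1509  0.0227]
```

View pics/w5.png

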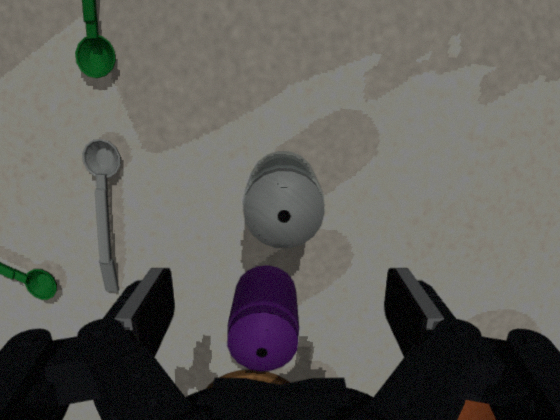

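View pics/t5.png

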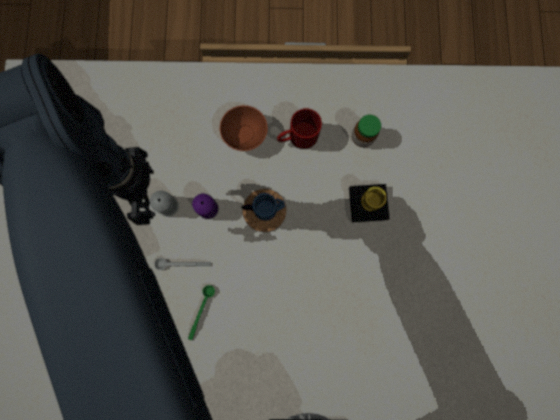

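In the wrist view the clear shaker's hole is at (284,215), the purple shaker is at (262,350), and the steel spoon runs from (102,158) to (112,288). In the top view the egg cup stands on the coasters at (373,199) and the creamer on the trivet at (265,206), with its spout towards the egg cup.

```bash
python3 - <<'E'
from h import *
from scipy.optimize import least_squares
c,T,s=wrist();P=cloud(c,T);Z=P[...,2];print(s["position"])
im=c["pixels"].max(2);w=im[205:228,274:296]<45;v,u=np.nonzero(w);uv=[[u.mean()+274,v.mean()+205]]
print("hole",uv,pts(c,T,uv,z=.080))
for a,b in((.07,.074),(.074,.078)):
    m=win(P,.59,.345,.04)&(Z>a)&(Z<b);print(circ(P[m]))
m=win(P,.45,.31,.095)&(Z>.004)&(Z<.03)&(P[...,0]>.41)&(cv2.cvtColor(c["pixels"],cv2.COLOR_BGR2HSV)[...,1]<90);k=max(range(1,(cc:=cv2.connectedComponentsWithStats(m.astype(np.uint8)))[0]),key=lambda i:cc[2][i,4]);q=P[cc[1]==k]
o=q[:,:2].mean(0);U=np.linalg.svd(q[:,:2]-o)[2][0];t=(q[:,:2]-o)@U;print("spoon",o+U*(t.max()+t.min())/2,U,np.ptp(t),len(q))
h=q[abs((q[:,:2]-o-U*(t.max()+t.min())/2)@U)<.008];print("mid pts",h.mean(0),np.percentile(h[:,2],[50,95]))
c=pickle.load(open("top5.pkl","rb"));P=cloud(c,c["extrinsics"]);Z=P[...,2]
m=win(P,.583,.107,.06)&(Z>.078)&(Z<.095)
q=pts(c,c["extrinsics"],contour(m),z=.083)
for o in([.5823,.1045],):
  for _ in range(3):
    d=q[:,:2]-o;a=np.degrees(np.arctan2(d[:,1],d[:,0]));g=q[(abs(a+86)>45)&(abs(a-94)>25)]
    f=least_squares(lambda p:np.hypot(g[:,0]-p[0],g[:,1]-p[1])-.0295,o).x;o=f
  print("creamer",f,len(g),"row",np.round([.6031-f[0],-.1509-f[1]],4))
d=q[:,:2]-o;i=np.hypot(*d.T)
g=d[i>.037];print("spout",np.degrees(np.arctan2(*g.mean(0)[::-1])),i.max(),"egg dir",np.degrees(np.arctan2(-.1509-o[1],.6031-o[0])))
m=win(P,.583,.107,.075)&(Z>.0045)&(Z<.012);q=pts(c,c["extrinsics"],contour(m),z=.008);print("trivet",circ(q))
E
```

```text
[0.59034129 0.34482198 0.1453925 ]
hole [[np.float64(283.5304347826087), np.float64(215.6782608695652)]] [[0.59200651 0.34788217 0.08      ]]
[0.5918 0.3478 0.0229]
[0.5918 0.3481 0.0173]
spoon [0.44941301 0.30470118] [ 0.0358228  -0.99935816] 0.13583389929372286 2192
mid pts [0.44986381 0.30492101 0.01300543] [0.01332786 0.01455523]
creamer [0.58276816 0.10356625] 40 row [ 0.0203 -0.2545]
spout -87.7053421221386 0.043572630967362615 egg dir -85.4317743580197
trivet [0.5809 0.1065 0.0501]
```

The creamer looks about 4 mm off the trivet centre. I'll go back, check with the wrist camera, and correct it before moving the shaker.

```bash
python3 -m pendant '[{"dx":-15,"dy":-2,"dz":0,"wx":0,"wy":0,"wz":0},{"dx":-30,"dy":-3,"dz":0,"wx":0,"wy":0,"wz":0},{"dx":-40,"dy":-5,"dz":0,"wx":0,"wy":0,"wz":0},{"dx":-40,"dy":-5,"dz":0,"wx":0,"wy":0,"wz":0},{"dx":-40,"dy":-5,"dz":0,"wx":0,"wy":0,"wz":0},{"dx":-40,"dy":-5,"dz":0,"wx":0,"wy":0,"wz":0},{"dx":-22,"dy":-2.5,"dz":0,"wx":0,"wy":0,"wz":0},{"dx":-10,"dy":-1,"dz":0,"wx":0,"wy":0,"wz":0},{"dx":0,"dy":0,"dz":0,"wx":0,"wy":0,"wz":0},{"dx":0,"dy":0,"dz":0,"wx":0,"wy":0,"wz":0}]' && python3 - <<'E'
from h import *
c,T,s=wrist();cv2.imwrite("pics/w6.png",c["pixels"]);P=cloud(c,T);Z=P[...,2];print(s["position"],s["orientation"])
from scipy.optimize import least_squares
m=win(P,.583,.105,.06)&(Z>.079)&(Z<.09);Q=P[m];cu=circ(Q);print("rim depth",cu)
q=pts(c,T,contour(m),z=.083);o=cu[:2]
for _ in range(4):
    d=q[:,:2]-o;a=np.degrees(np.arctan2(d[:,1],d[:,0]));g=q[(abs(a+86)>50)]
    o=least_squares(lambda p:np.hypot(g[:,0]-p[0],g[:,1]-p[1])-.029,o,loss="soft_l1",f_scale=.001).x
r=np.hypot(*(g[:,:2]-o).T);print("rim",o,r.std(),r.mean(),len(g))
d=q[:,:2]-o;i=np.hypot(*d.T);g=d[i>.037];print("spout",np.degrees(np.arctan2(*g.mean(0)[::-1])),i.max(),len(g))
m=win(P,.583,.105,.075)&(Z>.0045)&(Z<.012);k=contour(m);q=pts(c,T,k,z=.008)
q=q[np.hypot(q[:,0]-.583,q[:,1]-.107)>.048];print("trivet",circ(q),len(q))
E
```

```text
time: 23.7
position: [0.5842, 0.107, 0.1454]
orientation: [3.141, -0.001, 1.665]
ft_force: [0.6, 1.1, -0.0]
width: 0.993
finger_force: 0.0
[0.5842106  0.10704907 0.14544077] [ 3.14141114e+00 -8.13141219e-04  1.66507157e+00]
rim depth [0.5834 0.1037 0.0265]
rim [0.58344174 0.1038206 ] 0.000982587604759912 0.027965491137607306 192
spout -87.4876711333097 0.04507561089687374 54
trivet [0.584  0.1082 0.0537] 326
```

View pics/w6.png

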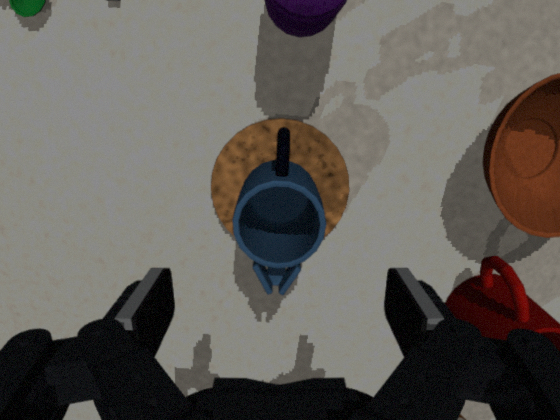

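The creamer rim is at (280,222) and the trivet is centred near (280,185). The creamer needs to move 3.7 mm in +y and turn +2°.

```bash
python3 -m pendant '[{"dx":0,"dy":0,"dz":12,"wx":0,"wy":0,"wz":0},{"dx":0,"dy":0,"dz":22,"wx":0,"wy":0,"wz":0},{"dx":0,"dy":0,"dz":25,"wx":0,"wy":0,"wz":0},{"dx":0,"dy":0,"dz":25,"wx":0,"wy":0,"wz":0},{"dx":0,"dy":0,"dz":20,"wx":0,"wy":0,"wz":0},{"dx":0,"dy":0,"dz":10,"wx":0,"wy":0,"wz":0},{"dx":0,"dy":0,"dz":5,"wx":0,"wy":0,"wz":0},{"dx":0,"dy":0,"dz":0,"wx":0,"wy":0,"wz":0},{"dx":0,"dy":0,"dz":0,"wx":0,"wy":0,"wz":0},{"dx":0,"dy":0,"dz":0,"wx":0,"wy":0,"wz":0}]' && python3 -m pendant '[{"dx":0,"dy":0,"dz":0,"wx":0,"wy":0,"wz":0},{"dx":0,"dy":0,"dz":0,"wx":0,"wy":0,"wz":0},{"dx":0,"dy":0,"dz":0,"wx":0,"wy":0,"wz":0},{"dx":0,"dy":0,"dz":0,"wx":0,"wy":0,"wz":0},{"dx":0,"dy":0,"dz":0,"wx":0,"wy":0,"wz":0},{"dx":0,"dy":0,"dz":0,"wx":0,"wy":0,"wz":0},{"dx":0,"dy":0,"dz":0,"wx":0,"wy":0,"wz":0},{"dx":0,"dy":0,"dz":0,"wx":0,"wy":0,"wz":0},{"dx":0,"dy":0,"dz":-2,"wx":0,"wy":0,"wz":0},{"dx":0,"dy":0,"dz":-2,"wx":0,"wy":0,"wz":0}]' 45 40 && python3 -m pendant '[{"dx":0,"dy":0,"dz":0,"wx":0,"wy":0,"wz":0},{"dx":1,"dy":0,"dz":0,"wx":0,"wy":0,"wz":-1},{"dx":1.5,"dy":0,"dz":0,"wx":0,"wy":0,"wz":-1},{"dx":1.2,"dy":0,"dz":0,"wx":0,"wy":0,"wz":0},{"dx":0,"dy":0,"dz":0,"wx":0,"wy":0,"wz":0},{"dx":0,"dy":0,"dz":1.5,"wx":0,"wy":0,"wz":0},{"dx":0,"dy":0,"dz":1.5,"wx":0,"wy":0,"wz":0},{"dx":0,"dy":0,"dz":0.7,"wx":0,"wy":0,"wz":0},{"dx":0,"dy":0,"dz":0,"wx":0,"wy":0,"wz":0},{"dx":0,"dy":0,"dz":0,"wx":0,"wy":0,"wz":0}]'
```

```text
time: 24.75
position: [0.5854, 0.1063, 0.028]
orientation: [3.139, 0.0, 1.665]
ft_force: [-0.5, 0.4, -0.8]
width: 1.0
finger_force: 0.0
time: 25.75
position: [0.5829, 0.1061, 0.029]
orientation: [-3.139, -0.0, 1.664]
ft_force: [0.3, -0.0, -3.1]
width: 0.679
finger_force: 43.3
time: 26.75
position: [0.5838, 0.1098, 0.0276]
orientation: [3.141, 0.0, 1.699]
ft_force: [-3.0, 0.5, 4.8]
width: 0.678
finger_force: 43.7
```

```bash
python3 -m pendant '[{"dx":0,"dy":0,"dz":0,"wx":0,"wy":0,"wz":0},{"dx":0,"dy":0,"dz":0,"wx":0,"wy":0,"wz":0},{"dx":0,"dy":0,"dz":0,"wx":0,"wy":0,"wz":0},{"dx":0,"dy":0,"dz":0,"wx":0,"wy":0,"wz":0},{"dx":0,"dy":0,"dz":-5,"wx":0,"wy":0,"wz":0},{"dx":0,"dy":0,"dz":-15,"wx":0,"wy":0,"wz":0},{"dx":0,"dy":0,"dz":-25,"wx":0,"wy":0,"wz":0},{"dx":0,"dy":0,"dz":-30,"wx":0,"wy":0,"wz":0},{"dx":0,"dy":0,"dz":-30,"wx":0,"wy":0,"wz":0},{"dx":0,"dy":0,"dz":-15,"wx":0,"wy":0,"wz":2}]' 85 && python3 -m pendant '[{"dx":15,"dy":2,"dz":0,"wx":0,"wy":0,"wz":0},{"dx":30,"dy":3,"dz":0,"wx":0,"wy":0,"wz":0},{"dx":40,"dy":5,"dz":0,"wx":0,"wy":0,"wz":0},{"dx":40,"dy":5,"dz":0,"wx":0,"wy":0,"wz":0},{"dx":40,"dy":5,"dz":0,"wx":0,"wy":0,"wz":0},{"dx":40,"dy":5,"dz":0,"wx":0,"wy":0,"wz":0},{"dx":22,"dy":2.5,"dz":0,"wx":0,"wy":0,"wz":0},{"dx":9,"dy":2.5,"dz":0,"wx":0,"wy":0,"wz":0},{"dx":0,"dy":0,"dz":0,"wx":0,"wy":0,"wz":0},{"dx":0,"dy":0,"dz":0,"wx":0,"wy":0,"wz":0}]' && cat > tc.py <<'E'
from h import *
from scipy.optimize import least_squares
c=capture("top");T=c["extrinsics"];P=cloud(c,T);Z=P[...,2]
m=win(P,.583,.107,.06)&(Z>.078)&(Z<.095);q=pts(c,T,contour(m),z=.083);o=circ(P[m])[:2]
for _ in range(4):
    d=q[:,:2]-o;a=np.degrees(np.arctan2(d[:,1],d[:,0]));g=q[(abs(a+86)>45)&(abs(a-94)>25)]
    o=least_squares(lambda p:np.hypot(g[:,0]-p[0],g[:,1]-p[1])-.0295,o).x
m=win(P,.602,-.150,.05)&(Z>.068)&(Z<.09);e=circ(P[m])[:2]
d=q[:,:2]-o;g=d[np.hypot(*d.T)>.037];print("creamer",o,"egg",e,"mid",(o+e)/2,"spout",np.degrees(np.arctan2(*g.mean(0)[::-1])),"row",np.degrees(np.arctan2(*(e-o)[::-1])))
m=win(P,*((o+e)/2),.05)&(Z>.06)&(Z<.09)
if m.sum()>50:
    for z in(.062,.07): k=m&(Z>z);print("shaker",circ(pts(c,T,contour(k),z=z)),circ(P[m&(abs(Z-.073)<.004)]))
E
python3 - <<'E'
import tc
from h import *
c,T,s=wrist();P=cloud(c,T);Z=P[...,2];print(s["position"],s["orientation"])
m=win(P,.59,.345,.04)&(Z>.07)&(Z<.074);print(circ(P[m]))
E
```

```text
time: 27.75
position: [0.5858, 0.11, 0.1521]
orientation: [3.135, 0.0, 1.664]
ft_force: [1.6, -0.2, 0.2]
width: 0.995
finger_force: 0.0
time: 28.75
position: [0.5914, 0.3469, 0.1462]
orientation: [-3.141, 0.001, 1.664]
ft_force: [0.1, -0.2, -0.7]
width: 0.994
finger_force: 0.0
creamer [0.58242722 0.10746397] egg [ 0.603  -0.1509] mid [ 0.59271361 -0.02171801] spout -85.1435206360226 row -85.44730811134482
[0.59157736 0.34640675 0.1465235 ] [-3.14098460e+00  7.57066281e-04  1.66343274e+00]
[0.5918 0.3478 0.023 ]
```

The creamer now agrees with the trivet centre and the spout is within 0.5° of the row. Next is the shaker.

```bash
python3 -m pendant '[{"dx":1,"dy":0,"dz":15,"wx":0,"wy":0,"wz":0},{"dx":0,"dy":0,"dz":25,"wx":0,"wy":0,"wz":0},{"dx":0,"dy":0,"dz":25,"wx":0,"wy":0,"wz":0},{"dx":0,"dy":0,"dz":25,"wx":0,"wy":0,"wz":0},{"dx":0,"dy":0,"dz":20,"wx":0,"wy":0,"wz":0},{"dx":0,"dy":0,"dz":12,"wx":0,"wy":0,"wz":0},{"dx":0,"dy":0,"dz":4,"wx":0,"wy":0,"wz":0},{"dx":0,"dy":0,"dz":0,"wx":0,"wy":0,"wz":0},{"dx":0,"dy":0,"dz":0,"wx":0,"wy":0,"wz":0},{"dx":0,"dy":0,"dz":0,"wx":0,"wy":0,"wz":0}]' && python3 -m pendant '[{"dx":0,"dy":0,"dz":0,"wx":0,"wy":0,"wz":0},{"dx":0,"dy":0,"dz":0,"wx":0,"wy":0,"wz":0},{"dx":0,"dy":0,"dz":0,"wx":0,"wy":0,"wz":0},{"dx":0,"dy":0,"dz":0,"wx":0,"wy":0,"wz":0},{"dx":0,"dy":0,"dz":0,"wx":0,"wy":0,"wz":0},{"dx":0,"dy":0,"dz":0,"wx":0,"wy":0,"wz":0},{"dx":0,"dy":0,"dz":0,"wx":0,"wy":0,"wz":0},{"dx":0,"dy":0,"dz":0,"wx":0,"wy":0,"wz":0},{"dx":0,"dy":0,"dz":0,"wx":0,"wy":0,"wz":0},{"dx":0,"dy":0,"dz":0,"wx":0,"wy":0,"wz":0}]' 42 45
```

```text
time: 29.85
position: [0.5926, 0.3491, 0.0226]
orientation: [3.139, -0.001, 1.664]
ft_force: [0.3, -0.1, 0.6]
width: 0.996
finger_force: 0.0
time: 30.85
position: [0.5922, 0.349, 0.0219]
orientation: [3.14, -0.001, 1.664]
ft_force: [1.1, 0.8, 5.6]
width: 0.617
finger_force: 47.9
```

```bash
python3 -m pendant '[{"dx":0,"dy":0,"dz":-8,"wx":0,"wy":0,"wz":0},{"dx":0,"dy":0,"dz":-18,"wx":0,"wy":0,"wz":0},{"dx":0,"dy":0,"dz":-25,"wx":0,"wy":0,"wz":0},{"dx":0,"dy":0,"dz":-25,"wx":0,"wy":0,"wz":0},{"dx":0,"dy":0,"dz":-25,"wx":0,"wy":0,"wz":0},{"dx":0,"dy":0,"dz":-14,"wx":0,"wy":0,"wz":0},{"dx":-10,"dy":-1,"dz":0,"wx":0,"wy":0,"wz":0},{"dx":-20,"dy":-2,"dz":0,"wx":0,"wy":0,"wz":0},{"dx":-30,"dy":-3,"dz":0,"wx":0,"wy":0,"wz":0},{"dx":-35,"dy":-3,"dz":0,"wx":0,"wy":0,"wz":0}]' && python3 -m pendant '[{"dx":-40,"dy":-4,"dz":0,"wx":0,"wy":0,"wz":0},{"dx":-40,"dy":-4,"dz":0,"wx":0,"wy":0,"wz":0},{"dx":-40,"dy":-4,"dz":0,"wx":0,"wy":0,"wz":0},{"dx":-40,"dy":-4,"dz":0,"wx":0,"wy":0,"wz":0},{"dx":-40,"dy":-4,"dz":0,"wx":0,"wy":0,"wz":0},{"dx":-34,"dy":-3,"dz":0,"wx":0,"wy":0,"wz":0},{"dx":-25,"dy":-2,"dz":0,"wx":0,"wy":0,"wz":0},{"dx":-15,"dy":0,"dz":0,"wx":0,"wy":0,"wz":0},{"dx":0,"dy":0,"dz":0,"wx":0,"wy":0,"wz":0},{"dx":0,"dy":0,"dz":0,"wx":0,"wy":0,"wz":0}]' && python3 -m pendant '[{"dx":0,"dy":0,"dz":5,"wx":0,"wy":0,"wz":0},{"dx":0,"dy":0,"dz":15,"wx":0,"wy":0,"wz":0},{"dx":0,"dy":0,"dz":20,"wx":0,"wy":0,"wz":0},{"dx":0,"dy":0,"dz":20,"wx":0,"wy":0,"wz":0},{"dx":0,"dy":0,"dz":15,"wx":0,"wy":0,"wz":0},{"dx":0,"dy":0,"dz":10,"wx":0,"wy":0,"wz":0},{"dx":0,"dy":0,"dz":5,"wx":0,"wy":0,"wz":0},{"dx":0,"dy":0,"dz":0,"wx":0,"wy":0,"wz":0},{"dx":0,"dy":0,"dz":0,"wx":0,"wy":0,"wz":0},{"dx":0,"dy":0,"dz":0,"wx":0,"wy":0,"wz":0}]'; python3 -c "
from h import *
print([np.round(get_state()['position'],4) for _ in range(2)])"
```

```text
time: 31.85
position: [0.5896, 0.2518, 0.1327]
orientation: [-3.137, 0.001, 1.666]
ft_force: [0.1, -0.7, -1.5]
width: 0.618
finger_force: 47.6
time: 32.85
position: [0.5914, -0.0215, 0.1346]
orientation: [-3.14, -0.001, 1.664]
ft_force: [0.4, 0.9, -2.6]
width: 0.618
finger_force: 47.7
time: 33.85
position: [0.5931, -0.0222, 0.0471]
orientation: [3.139, 0.001, 1.664]
ft_force: [0.4, 0.9, -2.4]
width: 0.618
finger_force: 47.7
[array([ 0.5931, -0.0222,  0.0471]), array([ 0.5931, -0.0222,  0.0471])]
```

Now lower about 25 mm, release and retreat, going straight on to above the spoon.

```bash
python3 -m pendant '[{"dx":0,"dy":0,"dz":4,"wx":0,"wy":0,"wz":0},{"dx":0,"dy":0,"dz":6,"wx":0,"wy":0,"wz":0},{"dx":0,"dy":0,"dz":6,"wx":0,"wy":0,"wz":0},{"dx":0,"dy":0,"dz":4,"wx":0,"wy":0,"wz":0},{"dx":0,"dy":0,"dz":2.5,"wx":0,"wy":0,"wz":0},{"dx":0,"dy":0,"dz":1.5,"wx":0,"wy":0,"wz":0},{"dx":0,"dy":0,"dz":0.8,"wx":0,"wy":0,"wz":0},{"dx":0,"dy":0,"dz":0,"wx":0,"wy":0,"wz":0},{"dx":0,"dy":0,"dz":0,"wx":0,"wy":0,"wz":0},{"dx":0,"dy":0,"dz":0,"wx":0,"wy":0,"wz":0}]'
```

```text
time: 34.85
position: [0.5923, -0.022, 0.0219]
orientation: [3.141, 0.0, 1.665]
ft_force: [-3.7, 1.0, 5.4]
width: 0.62
finger_force: 48.2
```

```bash
python3 -m pendant '[{"dx":0,"dy":0,"dz":0,"wx":0,"wy":0,"wz":0},{"dx":0,"dy":0,"dz":0,"wx":0,"wy":0,"wz":0},{"dx":0,"dy":0,"dz":0,"wx":0,"wy":0,"wz":0},{"dx":0,"dy":0,"dz":0,"wx":0,"wy":0,"wz":0},{"dx":0,"dy":0,"dz":-5,"wx":0,"wy":0,"wz":0},{"dx":0,"dy":0,"dz":-15,"wx":0,"wy":0,"wz":0},{"dx":0,"dy":0,"dz":-25,"wx":0,"wy":0,"wz":0},{"dx":0,"dy":0,"dz":-30,"wx":0,"wy":0,"wz":0},{"dx":0,"dy":0,"dz":-30,"wx":0,"wy":0,"wz":0},{"dx":0,"dy":0,"dz":-15,"wx":0,"wy":0,"wz":0}]' 85 && python3 -m pendant '[{"dx":15,"dy":-5,"dz":0,"wx":0,"wy":0,"wz":0},{"dx":30,"dy":-10,"dz":0,"wx":0,"wy":0,"wz":0},{"dx":40,"dy":-13,"dz":0,"wx":0,"wy":0,"wz":0},{"dx":45,"dy":-15,"dz":0,"wx":0,"wy":0,"wz":0},{"dx":45,"dy":-15,"dz":0,"wx":0,"wy":0,"wz":0},{"dx":45,"dy":-15,"dz":0,"wx":0,"wy":0,"wz":0},{"dx":45,"dy":-15,"dz":0,"wx":0,"wy":0,"wz":0},{"dx":40,"dy":-13,"dz":0,"wx":0,"wy":0,"wz":0},{"dx":24,"dy":-7,"dz":0,"wx":0,"wy":0,"wz":0},{"dx":10,"dy":-3,"dz":0,"wx":0,"wy":0,"wz":0}]' && python3 -m pendant '[{"dx":0,"dy":0,"dz":10,"wx":0,"wy":0,"wz":0},{"dx":0,"dy":0,"dz":10,"wx":0,"wy":0,"wz":0},{"dx":0,"dy":0,"dz":10,"wx":0,"wy":0,"wz":0},{"dx":0,"dy":0,"dz":10,"wx":0,"wy":0,"wz":0},{"dx":0,"dy":0,"dz":0,"wx":0,"wy":0,"wz":0},{"dx":0,"dy":0,"dz":0,"wx":0,"wy":0,"wz":0},{"dx":0,"dy":0,"dz":0,"wx":0,"wy":0,"wz":0},{"dx":0,"dy":0,"dz":0,"wx":0,"wy":0,"wz":0},{"dx":0,"dy":0,"dz":0,"wx":0,"wy":0,"wz":0},{"dx":0,"dy":0,"dz":0,"wx":0,"wy":0,"wz":0}]' 40 && cat > sp.py <<'E'
from h import *
c,T,s=wrist();cv2.imwrite("pics/w7.png",c["pixels"]);P=cloud(c,T);Z=P[...,2];print(s["position"],s["orientation"])
m=(np.hypot(P[...,0]-s["position"][0],P[...,1]-s["position"][1])<.09)&(Z>.003)&(Z<.03)&(cv2.cvtColor(c["pixels"],cv2.COLOR_BGR2HSV)[...,1]<90);cc=cv2.connectedComponentsWithStats(m.astype(np.uint8));k=max(range(1,cc[0]),key=lambda i:cc[2][i,4]);q=P[cc[1]==k]
o=q[:,:2].mean(0);U=np.linalg.svd(q[:,:2]-o)[2][0];U=U*np.sign(U[1]);t=(q[:,:2]-o)@U;M=o+U*(t.max()+t.min())/2
h=q[(((q[:,:2]-M)@U)<.02)];hu=np.linalg.svd(h[:,:2]-h[:,:2].mean(0))[2][0];hu*=np.sign(hu[1]);b=q[abs((q[:,:2]-M)@U)<.006]
print("spoon",M,np.ptp(t),"handle angle",np.degrees(np.arctan2(hu[1],hu[0])),"mid",b.mean(0),np.percentile(b[:,2],[50,95]),np.ptp(b[:,0]))
E
python3 - <<'E'
import sp,tc
E
```

```text
time: 35.85
position: [0.5942, -0.0223, 0.146]
orientation: [3.135, 0.002, 1.665]
ft_force: [0.7, -0.1, 0.6]
width: 0.994
finger_force: 0.0
time: 36.85
position: [0.4467, 0.3073, 0.139]
orientation: [-3.138, 0.0, 1.669]
ft_force: [-0.4, -0.7, -0.3]
width: 0.994
finger_force: 0.0
time: 37.85
position: [0.4501, 0.3053, 0.1014]
orientation: [3.141, -0.0, 1.665]
ft_force: [-0.8, 0.1, -0.6]
width: 0.468
finger_force: 0.0
[0.45014669 0.30534868 0.10138689] [ 3.14076458e+00 -3.02554957e-04  1.66453631e+00]
spoon [0.44873958 0.30476354] 0.13590972138569615 handle angle 90.68176823463452 mid [0.44860755 0.30474508 0.01358394] [0.01366546 0.01457798] 0.009012047381403987
creamer [0.58244781 0.10723328] egg [ 0.603  -0.1509] mid [ 0.5927239  -0.02183336] spout -85.05056630742538 row -85.4477965739117
shaker [ 0.5921 -0.0229  0.0247] [ 0.5914 -0.0219  0.0206]
shaker [ 0.5911 -0.0224  0.0233] [ 0.5914 -0.0219  0.0206]
```

View pics/w7.png

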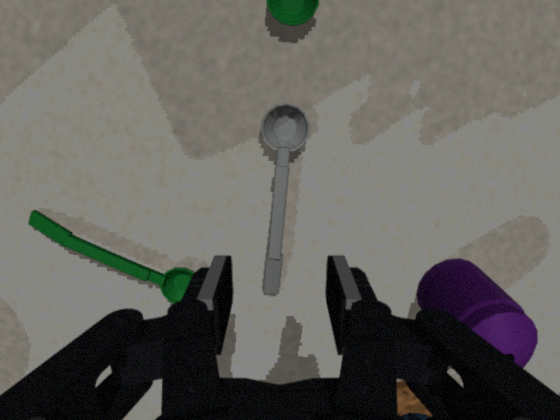

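The steel spoon is hollow side up, bowl at (285,128) and handle end at (271,285). The green spoon's bowl at (180,285) is clear of the jaws. The shaker is within 1.5 mm of midway. Now the spoon grasp.

```bash
python3 -m pendant '[{"dx":-0.5,"dy":-1.4,"dz":10,"wx":0,"wy":0,"wz":2},{"dx":0,"dy":0,"dz":20,"wx":0,"wy":0,"wz":2},{"dx":0,"dy":0,"dz":20,"wx":0,"wy":0,"wz":0},{"dx":0,"dy":0,"dz":20,"wx":0,"wy":0,"wz":0},{"dx":0,"dy":0,"dz":14,"wx":0,"wy":0,"wz":0},{"dx":0,"dy":0,"dz":8,"wx":0,"wy":0,"wz":0},{"dx":0,"dy":0,"dz":4,"wx":0,"wy":0,"wz":0},{"dx":0,"dy":0,"dz":0,"wx":0,"wy":0,"wz":0},{"dx":0,"dy":0,"dz":0,"wx":0,"wy":0,"wz":0},{"dx":0,"dy":0,"dz":0,"wx":0,"wy":0,"wz":0}]'
```

```text
time: 38.95
position: [0.4494, 0.305, 0.0061]
orientation: [3.14, -0.001, 1.595]
ft_force: [-0.2, 0.6, -0.1]
width: 0.463
finger_force: 0.0
```

```bash
python3 -m pendant '[{"dx":0,"dy":-0.5,"dz":1.5,"wx":0,"wy":0,"wz":0},{"dx":0,"dy":0,"dz":0,"wx":0,"wy":0,"wz":0},{"dx":0,"dy":0,"dz":0,"wx":0,"wy":0,"wz":0},{"dx":0,"dy":0,"dz":0,"wx":0,"wy":0,"wz":0},{"dx":0,"dy":0,"dz":0,"wx":0,"wy":0,"wz":0},{"dx":0,"dy":0,"dz":0,"wx":0,"wy":0,"wz":0},{"dx":0,"dy":0,"dz":0,"wx":0,"wy":0,"wz":0},{"dx":0,"dy":0,"dz":0,"wx":0,"wy":0,"wz":0},{"dx":0,"dy":0,"dz":0,"wx":0,"wy":0,"wz":0},{"dx":0,"dy":0,"dz":0,"wx":0,"wy":0,"wz":0}]' 0 25 && python3 -m pendant '[{"dx":0,"dy":0,"dz":-5,"wx":0,"wy":0,"wz":0},{"dx":0,"dy":0,"dz":-15,"wx":0,"wy":0,"wz":0},{"dx":0,"dy":0,"dz":-20,"wx":0,"wy":0,"wz":0},{"dx":0,"dy":0,"dz":-20,"wx":0,"wy":0,"wz":0},{"dx":0,"dy":0,"dz":-20,"wx":0,"wy":0,"wz":0},{"dx":0,"dy":0,"dz":-20,"wx":0,"wy":0,"wz":0},{"dx":0,"dy":0,"dz":-10,"wx":0,"wy":0,"wz":0},{"dx":0,"dy":0,"dz":0,"wx":0,"wy":0,"wz":0},{"dx":0,"dy":0,"dz":0,"wx":0,"wy":0,"wz":0},{"dx":0,"dy":0,"dz":0,"wx":0,"wy":0,"wz":0}]'
```

```text
time: 39.95
position: [0.4483, 0.3046, 0.0037]
orientation: [3.141, -0.0, 1.595]
ft_force: [-0.8, -0.5, 3.0]
width: 0.093
finger_force: 26.9
time: 40.95
position: [0.4471, 0.3041, 0.112]
orientation: [-3.139, 0.001, 1.595]
ft_force: [0.8, 0.8, -0.6]
width: 0.092
finger_force: 26.6
```

```bash
python3 -m pendant '[{"dx":-12,"dy":1,"dz":0,"wx":0,"wy":0,"wz":0},{"dx":-25,"dy":1,"dz":0,"wx":0,"wy":0,"wz":0},{"dx":-40,"dy":2,"dz":0,"wx":0,"wy":0,"wz":0},{"dx":-45,"dy":2,"dz":0,"wx":0,"wy":0,"wz":0},{"dx":-45,"dy":2,"dz":0,"wx":0,"wy":0,"wz":0},{"dx":-45,"dy":2,"dz":0,"wx":0,"wy":0,"wz":0},{"dx":-45,"dy":2,"dz":0,"wx":0,"wy":0,"wz":0},{"dx":-40,"dy":2,"dz":0,"wx":0,"wy":0,"wz":0},{"dx":-25,"dy":2,"dz":0,"wx":0,"wy":0,"wz":0},{"dx":-15.5,"dy":0,"dz":0,"wx":0,"wy":0,"wz":-3.2}]' && python3 -m pendant '[{"dx":0,"dy":0,"dz":5,"wx":0,"wy":0,"wz":0},{"dx":0,"dy":0,"dz":15,"wx":0,"wy":0,"wz":0},{"dx":0,"dy":0,"dz":15,"wx":0,"wy":0,"wz":0},{"dx":0,"dy":0,"dz":15,"wx":0,"wy":0,"wz":0},{"dx":0,"dy":0,"dz":10,"wx":0,"wy":0,"wz":0},{"dx":0,"dy":0,"dz":5,"wx":0,"wy":0,"wz":0},{"dx":0,"dy":0,"dz":0,"wx":0,"wy":0,"wz":0},{"dx":0,"dy":0,"dz":0,"wx":0,"wy":0,"wz":0},{"dx":0,"dy":0,"dz":0,"wx":0,"wy":0,"wz":0},{"dx":0,"dy":0,"dz":0,"wx":0,"wy":0,"wz":0}]' && python3 - <<'E'
from h import *
c,T,s=wrist();cv2.imwrite("pics/w8.png",c["pixels"]);P=cloud(c,T);print(s["position"],s["orientation"])
v=c["depth"];Z=P[...,2]
m=(Z>.03)&(Z<.075)&win(P,.472,.02,.05)&(P[...,1]>-.02);cc=cv2.connectedComponentsWithStats(m.astype(np.uint8));k=max(range(1,cc[0]),key=lambda i:cc[2][i,4]);q=P[cc[1]==k]
o=q.mean(0);U=np.linalg.svd(q-o)[2][0];U*=np.sign(U[1]);print(len(q),o,U,"yaw",np.degrees(np.arctan2(U[1],U[0])),"far end y",q[:,1].max(),"z",np.percentile(q[:,2],[2,98]))
E
```

```text
time: 41.95
position: [0.4712, -0.0353, 0.1126]
orientation: [-3.14, 0.0, 1.649]
ft_force: [-0.0, 0.3, -0.1]
width: 0.093
finger_force: 26.6
time: 42.95
position: [0.4728, -0.0326, 0.0493]
orientation: [3.14, 0.0, 1.65]
ft_force: [-0.4, -0.4, 0.1]
width: 0.093
finger_force: 26.6
[ 0.4727624  -0.03263668  0.04926793] [3.14003160e+00 4.52809748e-04 1.65042357e+00]
6749 [0.46822456 0.013826   0.052528  ] [-0.07023419  0.97579125 -0.20711976] yaw 94.11685900441789 far end y 0.03530173296546769 z [0.04663718 0.05984249]
```

View pics/w8.png

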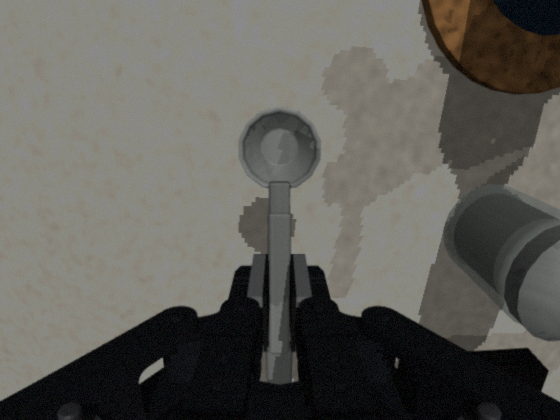

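The spoon is held level and aligned, bowl at (280,148), and its tip is where it should be. Lower it and release.

```bash
python3 -m pendant '[{"dx":0,"dy":0,"dz":5,"wx":0,"wy":0,"wz":0},{"dx":0,"dy":0,"dz":10,"wx":0,"wy":0,"wz":0},{"dx":0,"dy":0,"dz":12,"wx":0,"wy":0,"wz":0},{"dx":0,"dy":0,"dz":9,"wx":0,"wy":0,"wz":0},{"dx":0,"dy":0,"dz":5,"wx":0,"wy":0,"wz":0},{"dx":0,"dy":0,"dz":2.5,"wx":0,"wy":0,"wz":0},{"dx":0,"dy":0,"dz":1.5,"wx":0,"wy":0,"wz":0},{"dx":0,"dy":0,"dz":0,"wx":0,"wy":0,"wz":0},{"dx":0,"dy":0,"dz":0,"wx":0,"wy":0,"wz":0},{"dx":0,"dy":0,"dz":0,"wx":0,"wy":0,"wz":0}]'
```

```text
time: 44.0
position: [0.4727, -0.0326, 0.0037]
orientation: [3.14, 0.0, 1.651]
ft_force: [1.0, -0.9, -0.2]
width: 0.097
finger_force: 26.6
```

Open only to 40 mm, rise, and back away toward the robot for a clear view.

```bash
python3 -m pendant '[{"dx":0,"dy":0,"dz":0,"wx":0,"wy":0,"wz":0},{"dx":0,"dy":0,"dz":0,"wx":0,"wy":0,"wz":0},{"dx":0,"dy":0,"dz":0,"wx":0,"wy":0,"wz":0},{"dx":0,"dy":0,"dz":0,"wx":0,"wy":0,"wz":0},{"dx":0,"dy":0,"dz":-5,"wx":0,"wy":0,"wz":0},{"dx":0,"dy":0,"dz":-15,"wx":0,"wy":0,"wz":0},{"dx":0,"dy":0,"dz":-25,"wx":0,"wy":0,"wz":0},{"dx":0,"dy":0,"dz":-30,"wx":0,"wy":0,"wz":0},{"dx":0,"dy":0,"dz":-30,"wx":0,"wy":0,"wz":0},{"dx":0,"dy":0,"dz":-15,"wx":0,"wy":0,"wz":0}]' 40 && python3 -m pendant '[{"dx":0,"dy":-10,"dz":-10,"wx":0,"wy":0,"wz":0},{"dx":0,"dy":-15,"dz":-10,"wx":0,"wy":0,"wz":0},{"dx":0,"dy":-20,"dz":-10,"wx":0,"wy":0,"wz":0},{"dx":0,"dy":-25,"dz":-10,"wx":0,"wy":0,"wz":0},{"dx":0,"dy":-30,"dz":-10,"wx":0,"wy":0,"wz":0},{"dx":0,"dy":-30,"dz":-10,"wx":0,"wy":0,"wz":0},{"dx":0,"dy":-25,"dz":0,"wx":0,"wy":0,"wz":0},{"dx":0,"dy":-15,"dz":0,"wx":0,"wy":0,"wz":0},{"dx":0,"dy":0,"dz":0,"wx":0,"wy":0,"wz":0},{"dx":0,"dy":0,"dz":0,"wx":0,"wy":0,"wz":0}]' && python3 - <<'E'
import tc
from h import *
c=tc.c;P=tc.P;Z=tc.Z;cv2.imwrite("pics/t9.png",c["pixels"])
m=win(P,.472,-.03,.085)&(Z>.003)&(Z<.03)&(P[...,0]<.51)
cc=cv2.connectedComponentsWithStats(m.astype(np.uint8));k=max(range(1,cc[0]),key=lambda i:cc[2][i,4]);q=P[cc[1]==k]
o=q[:,:2].mean(0);U=np.linalg.svd(q[:,:2]-o)[2][0];U*=np.sign(U[1]);t=(q[:,:2]-o)@U;M=o+U*(t.max()+t.min())/2
print("spoon",M,np.ptp(t),"angle",np.degrees(np.arctan2(U[1],U[0])),"z",np.percentile(q[:,2],[2,50,98]))
E
```

```text
time: 45.0
position: [0.4737, -0.0329, 0.127]
orientation: [3.137, 0.001, 1.65]
ft_force: [0.6, 0.2, 0.1]
width: 0.471
finger_force: 0.0
time: 46.0
position: [0.3025, -0.046, 0.1831]
orientation: [3.141, 0.0, 1.65]
ft_force: [-0.4, 0.2, 0.3]
width: 0.466
finger_force: 0.0
creamer [0.58249333 0.10748591] egg [ 0.603  -0.1509] mid [ 0.59274667 -0.02170704] spout -85.36553375403201 row -85.46226102513008
shaker [ 0.5922 -0.0228  0.0247] [ 0.5908 -0.0221  0.0208]
shaker [ 0.5913 -0.0221  0.0236] [ 0.5908 -0.0221  0.0208]
spoon [ 0.47151013 -0.03164963] 0.1354243447564869 angle 93.93312101564159 z [0.00339881 0.01008389 0.01641926]
```

View pics/t9.png

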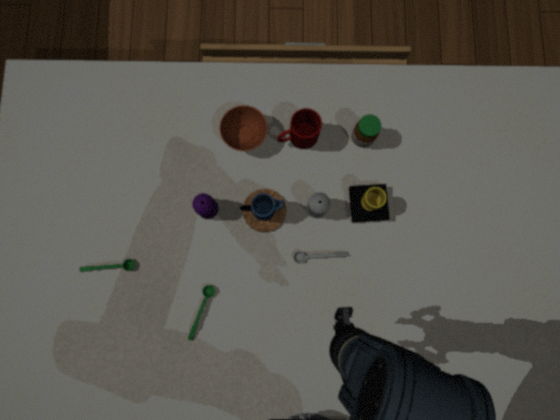

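The top view shows the egg cup (373,199), shaker (318,204), creamer (265,206) and spoon (320,256) all in place. The mug, jam jar and bowl have not moved, and the robot is clear. Handing in.

```bash
python3 -c "
from bench import *
print(hand_in())"
```

```text
the job is handed in; nothing more can be done
None
```

The breakfast row is laid and handed in at about 46 s; the last top view put the egg cup, creamer, shaker and spoon within about 2 mm of target, and the mug, jam jar and bowl did not move.

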